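Find the binding guide roller on the wire tensioner and replace it

ROBOT

A 6-joint arm with a two-finger parallel gripper is mounted at the origin on a cart in front of the work surface, level with it; the furniture and walls round the work are solid. World frame = base frame: x ahead of the robot, y to its left, z up, the work surface at z = 0. Lengths are in m, angles in rad, forces in N, time in s.
With the tool pointing down it reaches from about 0.25 to 0.8 m from the base axis. Payload 3.9 kg.
Tool frame: the origin (TCP) lies midway between the tips of the shut fingers; the grasp point (between the pads) lies 19 mm behind it; z points along the fingers, y is the direction in which the jaws open and shut (so a half turn about z gives the same grasp; the last joint's range is limited). The gripper opens to 85 mm and grips with 20 to 120 N. Pads are 22 mm wide; open, the fingers measure 114 mm over their backs; the gripper's body (76 mm by 85 mm) begins 54 mm behind the grasp point. The pads swing forward as they close: fully open they stand 13 mm farther back than shut.
Start: joints at [-1.261, 0.26, -0.138, 1.173, 0, 1.571], TCP at [0.16, -0.5, 0.202] pointing down, gripper open.
Joint ranges: [-2.78, 2.78], [-0.83, 1.72], [-1.28, 1.37], [-1.9, 2.12], [-1.57, 1.48], [-3.14, 3.14]. Speed limits (rad/s): [2.57, 2.57, 3.14, 3.14, 3.14, 3.14].

INTERFACE

Orientations are given as a 3x3 rotation matrix whose columns are the frame's x, y, z axes.
In Python, from plant import env, viewer, workorder gives the robot as it stands.
- The arm moves only by the shell command python3 -m jog 'ROWS' [FORCE]. ROWS is JSON, a list of rows, each an object with "turn": the turn, a rotation vector about the tool's x, y, z in degrees, a list of three; "travel": the shift along the tool's x, y, z in mm, a list of three; "hand": the opening, from -1 (shut) to 1 (fully open). A call has 1 to 8 rows; each row shifts and turns the commanded pose from where the row before left it, along the tool's axes as they then stand; what a row does not reach is not made up. A row lasts 1/8 s, in which the tool goes at most 62.5 mm and 10.7 degrees, less where a joint would pass 70% of its speed; a pose out of reach is approached as far as the arm can. A call is refused whole if a number of a shift passes 62.5 or a number of a turn 10.7, either way. A call with a gripper value outside its range is refused whole. The fingers move at their own pace and stop on an object; FORCE is the grip in N (left out, the last holds). Time passes only in rows, so rows that do not move let the fingers close. It gives the time, the measured TCP pose, the force and the opening at its end, in the units of the state.
- env.observe(): the state, without advancing time (a new reading comes with each control period).
- viewer.grab_frame(name): name is "scene" or "top" or "wrist"; returns a dict with "color" (384x512x3 uint8, blue, green, red), "range_z" (384x512 float32, m along the optical axis (not along the pixel's ray), 0 where there is no reading), "intrinsics" (3x3 intrinsics, pixels), "R" (3x3) and "t" (3): a world point X has camera coordinates R X + t. Camera axes: x right, y down, z forward; pixel columns grow to the right and rows downward; lengths in m; the calibration is good to about 2 mm. A picture is of the moment at which its call begins.
- workorder.job_done(): hands the job in, once; it reports no verdict.
The state is a dict: "time_s": time; "joint_positions": joint angles; "joint_vel": joint speeds; "effort": joint torques, N m; "ee_pos": TCP position; "eef_rot": TCP orientation; "contact_force": force on the tool from outside, world axes, zero at the start; "torque": the same for the moment, N m; "width": finger opening in m.
Only numpy, scipy, OpenCV 4.12 (cv2) and the standard library are available. Lean on these libraries where they do the work, as an engineer would, in place of code of your own. Each camera call takes 0.05 s, during which the arm holds its last target.

TASK

One of the two guide rollers on the green wire tensioner has a binding bearing: find it by turning the rims by hand where the rollers sit. The good one must be seen to go round freely for about a quarter turn; stop as soon as you feel one resist, because a binding bearing must not be forced round. Then take the binding roller off and put it in the steel bowl, fit the new roller from the bench fully home on the empty stud with only gentle pressure, and leave the free-running roller on its stud and the other tools where they are.

Things in the scene. Friction and masses are not known exactly. Their poses are not given: they have to be found in the camera images.
- tensioner: Wire tensioner: green base, 90 mm (its x) by 186 mm (its y), 12 mm thick, screwed to the bench; two studs at y = +45 and -45 mm, each carrying a guide roller whose hub it keeps from turning (about 5 degrees of play either way). One roller runs free, the other binds. Origin: centre of its underside. Brackets at its two ends, 23 mm high.
- left_seat (a point): On the axis of the left (+y) stud, 36 mm above the bench, where the centre of a fully seated roller lies; z up, x and y along the stud's sides. Stud: round shoulder 33 mm across, top 18 mm above the bench; on it a 12 mm square post 20 mm tall, its sides along the base's x and y; then a 4 mm nose tapering to 8 mm square, tip 42 mm above the bench.
- right_seat (a point): The same point of the right (-y) stud. Note: to the left of the work two fixed thin rods run overhead along x, from x = 0.23 to 1.04 m, within y = 0.355 to 0.415 m, 0.46 to 0.50 m above the bench; an arm that starts to the left of them (y about 0.44) should lift its fingertips above 0.52 m before crossing to the right.
- roller_1_mid (a point): Guide roller 1: brass rim 44 mm across, from 1 to 23 mm above the underside, turning on a steel hub, 24 mm square, 36 mm tall, with a 13 mm square hole right through it, sides parallel. 140 g. Point: on the axis, 18 mm above the underside; z up, x and y square to the hub's sides. Starts on either stud. Looks do not tell whether it is free (drag under 0.01 N m) or binding (springy: 0.05 N m, growing by 0.09 for each 0.1 rad turned, jammed at 0.4 rad).
- roller_2_mid (a point): Guide roller 2: brass rim 44 mm across, from 1 to 23 mm above the underside, turning on a steel hub, 24 mm square, 36 mm tall, with a 13 mm square hole right through it, sides parallel. 140 g. Point: on the axis, 18 mm above the underside; z up, x and y square to the hub's sides. Starts on either stud. Looks do not tell whether it is free (drag under 0.01 N m) or binding (springy: 0.05 N m, growing by 0.09 for each 0.1 rad turned, jammed at 0.4 rad).
- roller_1_rim (a joint): Angle of roller 1's rim on its hub (rad), 0 at the start, grows anticlockwise seen from above; no end stops.
- roller_2_rim (a joint): Angle of roller 2's rim on its hub (rad), 0 at the start, grows anticlockwise seen from above; no end stops.
- roller_new_mid (a point): New guide roller: brass rim 44 mm across, from 1 to 23 mm above the underside, turning on a steel hub, 24 mm square, 36 mm tall, with a 13 mm square hole right through it, sides parallel. 140 g. Point: on the axis, 18 mm above the underside; z up, x and y square to the hub's sides. Stands upright on the open bench; its bearing is good.
- steel_bowl: Spun steel bowl, loose, 101 mm across the rim (90 mm inside it), 39 mm tall, narrowing to a flat floor 58 mm across and 2 mm thick; origin at the centre of its underside. 250 g.
- powder_jar_mid (a point): Glass jar of polishing powder with a lid, 45 mm across, 53 mm tall; a loose bystander, its centre.
- bur_cup_mid (a point): Paper cup of burs, 34 mm across, 49 mm tall; a loose bystander, its centre.
- side_cutters_mid (a point): Side cutters with blue grips, 106 mm long, 12 mm high; a loose bystander, its centre.
- bench_brush_mid (a point): Bench brush lying on its back, 109 mm long, 44 mm high; a loose bystander, its centre.
- ring_clamp_mid (a point): Wooden ring clamp, 135 mm long, 21 mm high; a loose bystander, its centre.
Mind the look-alikes: they are no part of the job. Leave any pink or purple look-alike of the part that bears roller_new_mid alone.

How it is judged:
By the outcome, as a careful person would: the job done as asked, in the order asked, and still so for the second after the job is handed in, with the robot touching nothing.
It also fails if it takes over 61 s, if anything falls off the work surface, if the arm or the gripper's body presses on something with over 40 N, if the wrist force passes 120 N, or if a joint passes its speed limit or range.

## Working session

There is one attempt and no reset: what is moved stays moved. The work goes in short steps, Python scripts to look and compute and a shell command to move; the robot and the scene stay as the last step left them, time stands still between calls to the robot, and variables do not carry over. Pictures are saved under pics/ and viewed, and the job is handed in when it is done.

```bash
ls; mkdir -p pics; python3 - <<'E'
from plant import env, viewer
import cv2
for n in ["scene","top","wrist"]:
    f=viewer.grab_frame(n); cv2.imwrite(f"pics/{n}0.png",f["color"])
    print(n,f["intrinsics"].round(1).tolist(),f["R"].round(3).tolist(),f["t"].round(3).tolist())
print(env.observe())
E
```

```text
pics
scene [[462.8, 0.0, 257.2], [0.0, 462.8, 193.9], [0.0, 0.0, 1.0]] [[-0.895, -0.446, -0.014], [-0.221, 0.472, -0.853], [0.387, -0.761, -0.521]] [0.474, 0.156, 0.889]
top [[376.3, 0.0, 249.3], [0.0, 376.3, 191.6], [0.0, 0.0, 1.0]] [[0.061, -0.998, 0.005], [-0.977, -0.061, -0.206], [0.206, 0.008, -0.979]] [-0.0, 0.55, 0.876]
wrist [[310.5, 0.0, 256.9], [0.0, 310.5, 192.7], [0.0, 0.0, 1.0]] [[0.305, -0.952, -0.003], [-0.912, -0.293, 0.286], [-0.274, -0.085, -0.958]] [-0.524, -0.037, 0.38]
{'time_s': 0.15, 'joint_positions': array([-1.26102691e+00,  2.60532967e-01, -1.39076310e-01,  1.17267786e+00,
        9.93554810e-06,  1.57079010e+00]), 'joint_vel': array([ 0.00033987, -0.0012854 ,  0.00342622, -0.00105346, -0.00031804,
        0.00092961]), 'effort': array([-3.01823302e-04, -4.06005621e+01,  2.54166448e+01,  1.26765083e-02,
        1.16356273e-05, -7.58519690e-06]), 'ee_pos': array([ 0.15987329, -0.49947825,  0.20125487]), 'eef_rot': array([[ 9.52401993e-01,  3.04844626e-01, -4.44995515e-04],
       [ 3.04844951e-01, -9.52400930e-01,  1.42288536e-03],
       [ 9.94481263e-06, -1.49081349e-03, -9.99998889e-01]]), 'contact_force': array([-1.08108395, -0.01539568, -0.75746763]), 'torque': array([-0.03940592, -0.01039708, -0.02453476]), 'width': 0.08549947164742726}
```

View pics/scene0.png

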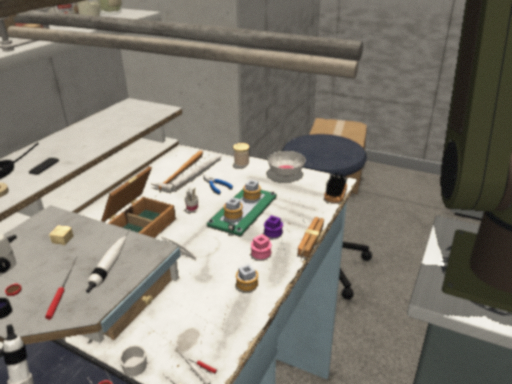

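View pics/top0.png

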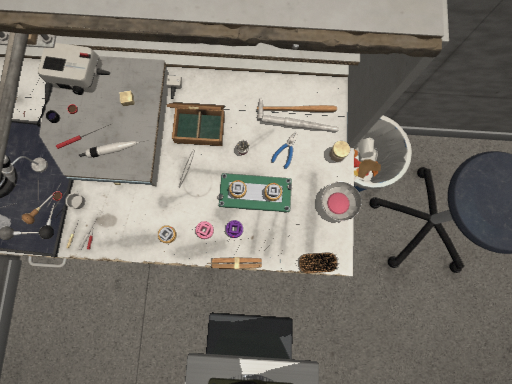

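View pics/wrist0.png

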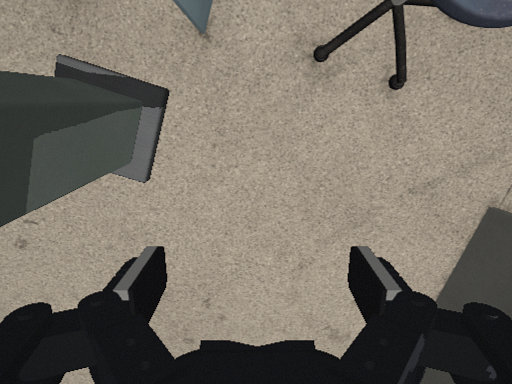

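```bash
cat > h.py <<'E'
import numpy as np, cv2
from plant import env, viewer
def ray(f,u,v,z):
    K=f["intrinsics"];R=f["R"];t=f["t"]
    c=-R.T@t; d=R.T@np.linalg.inv(K)@np.array([u,v,1.]); s=(z-c[2])/d[2]; return c+s*d
def cloud(f):
    K=f["intrinsics"];R=f["R"];t=f["t"];Z=f["range_z"].astype(float)
    v,u=np.mgrid[:384,:512]
    P=np.stack([(u-K[0,2])/K[0,0]*Z,(v-K[1,2])/K[1,1]*Z,Z],-1)-t
    W=P@R; W[Z<=0]=np.nan; return W
def proj(f,X):
    p=f["intrinsics"]@(f["R"]@np.array(X)+f["t"]); return p[:2]/p[2]
def crop(f,u0,v0,u1,v1,k,name):
    cv2.imwrite(name,cv2.resize(f["color"][v0:v1,u0:u1],None,fx=k,fy=k,interpolation=cv2.INTER_CUBIC))
E
python3 - <<'E'
from h import *
f=viewer.grab_frame("top"); crop(f,140,130,370,280,3.4,"pics/topc.png")
W=cloud(f)
hsv=cv2.cvtColor(f["color"],cv2.COLOR_BGR2HSV)
g=cv2.inRange(hsv,(60,100,40),(90,255,200)); g[:165]=0;g[215:]=0
cs,_=cv2.findContours(g,cv2.RETR_EXTERNAL,cv2.CHAIN_APPROX_NONE)
c=max(cs,key=cv2.contourArea); pts=np.array([ray(f,*p[0],0.012)[:2]*1000 for p in c],np.float32)
print(cv2.contourArea(c),cv2.minAreaRect(pts))
for n,(u,v) in dict(rl=(237,189),rr=(272,192),new=(167,235),bowl=(338,203)).items():
    print(n,ray(f,u,v,0.036).round(4),W[v-14:v+15:2,u,2].round(3).tolist())
f=viewer.grab_frame("scene"); crop(f,170,120,370,300,4,"pics/scc.png")
E
```

```text
4.0 ((518.3114624023438, -31.692302703857422), (10.726593971252441, 12.294258117675781), 36.302433013916016)
rl [0.5587 0.0658 0.036 ] [0.009, 0.01, 0.013, 0.044, 0.056, 0.044, 0.043, 0.043, 0.054, 0.039, 0.041, 0.025, 0.017, 0.013, 0.013]
rr [ 0.5565 -0.0235  0.036 ] [0.012, 0.011, 0.011, 0.043, 0.054, 0.043, 0.043, 0.052, 0.054, 0.041, 0.042, 0.023, 0.012, 0.013, 0.012]
new [0.4316 0.2308 0.036 ] [-0.002, -0.001, 0.021, 0.022, 0.039, 0.037, 0.001, 0.033, 0.038, 0.029, 0.024, 0.0, 0.002, 0.002, -0.001]
bowl [ 0.5385 -0.1913  0.036 ] [0.011, 0.007, 0.01, 0.012, 0.012, 0.011, 0.009, 0.008, 0.006, 0.009, 0.008, 0.01, 0.007, 0.009, 0.014]
```

View pics/topc.png

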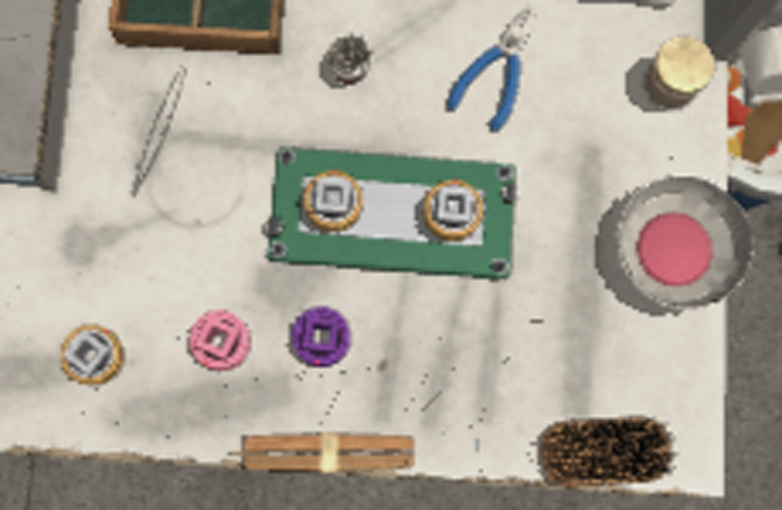

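View pics/scc.png

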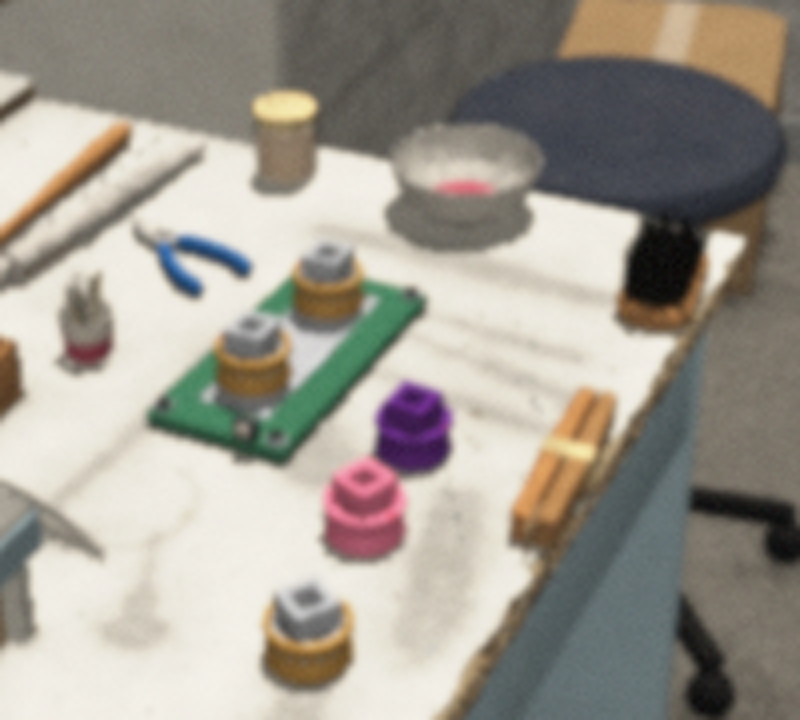

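```bash
python3 - <<'E'
from h import *
f=viewer.grab_frame("top")
hsv=cv2.cvtColor(f["color"],cv2.COLOR_BGR2HSV)
print(hsv[180,250:260:4].tolist(),hsv[205,255].tolist(), hsv[178,224].tolist())
g=cv2.inRange(hsv,(55,60,30),(95,255,220)); g[:165]=0;g[220:]=0;g[:,:210]=0
cs,_=cv2.findContours(g,cv2.RETR_EXTERNAL,cv2.CHAIN_APPROX_NONE)
c=max(cs,key=cv2.contourArea); pts=np.array([ray(f,*p[0],0.012)[:2]*1000 for p in c],np.float32)
print(cv2.contourArea(c),cv2.minAreaRect(pts))
W=cloud(f)
for n,(u,v),zt in [("rl",(237,189),.054),("rr",(272,192),.054),("new",(167,235),.036)]:
    s=np.s_[v-14:v+15,u-14:u+15]; w=W[s].reshape(-1,3)
    # brass mask
    hs=hsv[s].reshape(-1,3); 
    gy=(hs[:,1]<60)&(w[:,2]>zt-.008)
    br=(hs[:,1]>90)&(hs[:,0]<30)
    vv,uu=np.mgrid[v-14:v+15,u-14:u+15]; uv=np.stack([uu.ravel(),vv.ravel()],1)
    H=np.array([ray(f,a,b,zt)[:2]*1000 for a,b in uv[gy]],np.float32)
    B=np.array([ray(f,a,b,zt-.013)[:2]*1000 for a,b in uv[br]],np.float32)
    print(n,"hub",len(H),cv2.minAreaRect(H),"rim",len(B),cv2.minEnclosingCircle(B))
cv2.imwrite("pics/g.png",g)
u,v=338,203
E
```

```text
[[72, 97, 121], [73, 97, 118], [72, 98, 120]] [72, 97, 123] [72, 56, 101]
2112.0 ((558.5487060546875, 20.17053985595703), (182.6787872314453, 88.7755355834961), 89.1076431274414)
rl hub 76 ((560.0409545898438, 64.11762237548828), (25.626298904418945, 22.500558853149414), 3.744417190551758) rim 85 ((558.8594360351562, 64.46070861816406), 22.722843170166016)
rr hub 78 ((558.0848999023438, -26.008888244628906), (25.534265518188477, 22.494720458984375), 2.897799015045166) rim 79 ((557.3942260742188, -25.439062118530273), 22.978740692138672)
new hub 80 ((435.9221496582031, 235.783935546875), (25.709064483642578, 24.21491813659668), 56.369258880615234) rim 83 ((434.5626525878906, 235.33059692382812), 22.942869186401367)
```

```bash
python3 -m jog '[{"turn":[0,0,0],"travel":[52.3,-33,0],"hand":1},{"turn":[0,0,0],"travel":[52.3,-33,0],"hand":1},{"turn":[0,0,0],"travel":[52.3,-33,0],"hand":1},{"turn":[0,0,0],"travel":[52.3,-33,0],"hand":1},{"turn":[0,0,0],"travel":[52.3,-33,0],"hand":1},{"turn":[0,0,0],"travel":[52.3,-33,0],"hand":1},{"turn":[0,0,0],"travel":[52.3,-33,0],"hand":1},{"turn":[0,0,0],"travel":[52.3,-33,0],"hand":1}]' 20
python3 -m jog '[{"turn":[0,0,0],"travel":[52.3,-33,0],"hand":1},{"turn":[0,0,0],"travel":[52.3,-33,0],"hand":1},{"turn":[0,0,-10],"travel":[0,0,0],"hand":1},{"turn":[0,0,-10],"travel":[0,0,0],"hand":1},{"turn":[0,0,-10],"travel":[0,0,0],"hand":1},{"turn":[0,0,-10],"travel":[0,0,0],"hand":1},{"turn":[0,0,-10],"travel":[0,0,0],"hand":1},{"turn":[0,0,-10],"travel":[0,0,0],"hand":1}]'
python3 -m jog '[{"turn":[0,0,-10],"travel":[0,0,0],"hand":1},{"turn":[0,0,-1],"travel":[0,0,0],"hand":1}]'
python3 - <<'E'
from h import *
f=viewer.grab_frame("wrist"); cv2.imwrite("pics/w1.png",f["color"])
print(env.observe())
E
```

```text
time_s: 1.3
ee_pos: [0.4792, -0.1193, 0.2021]
eef_rot: [[0.952, 0.305, 0.001], [0.305, -0.952, -0.001], [0.001, 0.001, -1.0]]
contact_force: [1.0, -0.3, 0.3]
width: 0.0854
time_s: 2.3
ee_pos: [0.5575, -0.0262, 0.2018]
eef_rot: [[0.206, 0.978, -0.0], [0.978, -0.206, 0.0], [-0.0, -0.0, -1.0]]
contact_force: [0.0, 0.5, -0.5]
width: 0.0858
time_s: 2.55
ee_pos: [0.5575, -0.0263, 0.2018]
eef_rot: [[0.023, 1.0, -0.0], [1.0, -0.023, 0.0], [0.0, -0.0, -1.0]]
contact_force: [0.2, 0.3, 0.6]
width: 0.0854
{'time_s': 2.6, 'joint_positions': array([-4.70702462e-02,  3.17145073e-01, -5.69828421e-02,  1.19690813e+00,
        3.09951814e-05,  1.54705607e+00]), 'joint_vel': array([ 0.00113203,  0.00051211,  0.00038155, -0.000818  ,  0.00017676,
        0.02773486]), 'effort': array([ 1.51772332e-03, -4.39275420e+01,  2.55654770e+01,  2.83319525e-03,
        1.57004069e-04, -1.05880969e-01]), 'ee_pos': array([ 0.55747026, -0.0262488 ,  0.20179718]), 'eef_rot': array([[ 2.33278793e-02,  9.99727840e-01, -2.37997022e-04],
       [ 9.99727867e-01, -2.33278699e-02,  4.22404089e-05],
       [ 3.66769492e-05, -2.38917635e-04, -9.99999971e-01]]), 'contact_force': array([-0.69143552,  0.03234687, -1.32710401]), 'torque': array([ 0.00284432,  0.00745379, -0.0465119 ]), 'width': 0.08552706226364183}
```

View pics/w1.png

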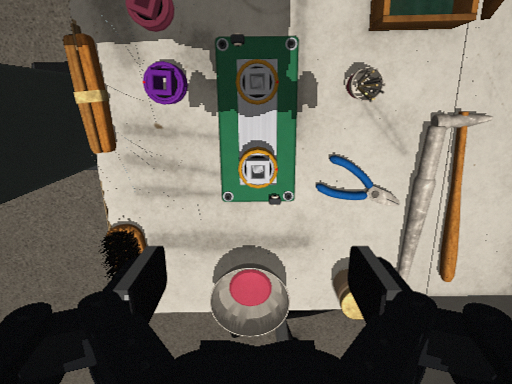

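```bash
cat > m.py <<'E'
from h import *
def hubrim(f,u,v,zt,r=26):
    hsv=cv2.cvtColor(f["color"],cv2.COLOR_BGR2HSV); W=cloud(f)
    vv,uu=np.mgrid[v-r:v+r+1,u-r:u+r+1]; uv=np.stack([uu.ravel(),vv.ravel()],1)
    hs=hsv[vv,uu].reshape(-1,3); w=W[vv,uu].reshape(-1,3)
    br=((hs[:,1]>110)&(hs[:,0]<30)&(w[:,2]>zt-.020)).reshape(vv.shape).astype(np.uint8)
    cs,_=cv2.findContours(br,cv2.RETR_EXTERNAL,cv2.CHAIN_APPROX_NONE); c=max(cs,key=cv2.contourArea)[:,0]
    B=np.array([ray(f,a+u-r,b+v-r,zt-.013)[:2]*1000 for a,b in c],np.float32)
    gy=(w[:,2]>zt-.006)
    H=np.array([ray(f,a,b,zt)[:2]*1000 for a,b in uv[gy]],np.float32)
    return dict(rim=cv2.fitEllipse(B),hub=cv2.minAreaRect(H),n=(len(B),len(H)))
E
python3 - <<'E'
from m import *
f=viewer.grab_frame("wrist")
for u,v in [(258,82),(258,170)]: print(hubrim(f,u,v,.054))
hsv=cv2.cvtColor(f["color"],cv2.COLOR_BGR2HSV)
g=cv2.inRange(hsv,(55,110,20),(95,255,220)); g[:30]=0;g[210:]=0;g[:,:205]=0;g[:,310:]=0
cs,_=cv2.findContours(g,cv2.RETR_EXTERNAL,cv2.CHAIN_APPROX_NONE)
c=max(cs,key=cv2.contourArea); pts=np.array([ray(f,*p[0],0.012)[:2]*1000 for p in c],np.float32)
print(cv2.minAreaRect(pts))
# bowl rim
W=cloud(f);s=np.s_[255:345,205:300]
for zt in (.039,):
    w=W[s].reshape(-1,3);w=w[(w[:,2]>.033)&(w[:,2]<.045)];print(len(w),cv2.minEnclosingCircle((w[:,:2]*1000).astype(np.float32)))
print("bowl floor z",W[285:296,245:256,2].mean())
f=viewer.grab_frame("top");W=cloud(f)
w=W[175:230,310:365].reshape(-1,3);w=w[(w[:,2]>.033)&(w[:,2]<.045)];print(len(w),cv2.minEnclosingCircle((w[:,:2]*1000).astype(np.float32)))
o=[env.observe() for _ in range(2)]
E
```

```text
{'rim': ((559.5803833007812, 64.10272216796875), (41.69308090209961, 42.13126754760742), 179.00697326660156), 'hub': ((559.0645751953125, 63.94453430175781), (23.786849975585938, 23.441875457763672), 88.66178894042969), 'n': (123, 472)}
{'rim': ((558.1587524414062, -25.25794792175293), (41.88410186767578, 42.54193878173828), 8.75136947631836), 'hub': ((557.9129638671875, -25.357284545898438), (23.688676834106445, 23.410104751586914), 88.65208435058594), 'n': (110, 395)}
((559.0942993164062, 19.200958251953125), (182.76992797851562, 87.89652252197266), 89.17598724365234)
673 ((544.0496826171875, -198.84466552734375), 51.91168212890625)
bowl floor z 0.009115953232414358
0 ((0.0, 0.0), 0.0)
```

```bash
python3 -m jog '[{"turn":[0,0,0],"travel":[1,0.5,60],"hand":1},{"turn":[0,0,0],"travel":[0,0,60],"hand":1},{"turn":[0,0,0],"travel":[0,0,30],"hand":1},{"turn":[0,0,0],"travel":[0,0,17],"hand":1},{"turn":[0,0,0],"travel":[0,0,17],"hand":1},{"turn":[0,0,0],"travel":[0,0,0],"hand":1}]' 20
python3 - <<'E'
from h import *
f=viewer.grab_frame("wrist"); cv2.imwrite("pics/w2.png",f["color"])
for i in range(3):
  o=env.observe(); print(o['ee_pos'],o['torque'].round(3),o['contact_force'].round(2))
E
```

```text
time_s: 3.45
ee_pos: [0.5567, -0.0252, 0.0166]
eef_rot: [[0.023, 1.0, -0.003], [1.0, -0.023, 0.0], [0.0, -0.003, -1.0]]
contact_force: [0.5, -0.2, 0.4]
width: 0.0853
[ 0.55762458 -0.0252514   0.01763979] [-0.045  0.023 -0.016] [-0.8   0.06  0.57]
[ 0.55762458 -0.0252514   0.01763979] [-0.045  0.023 -0.016] [-0.8   0.06  0.57]
[ 0.55762458 -0.0252514   0.01763979] [-0.045  0.023 -0.016] [-0.8   0.06  0.57]
```

View pics/w2.png

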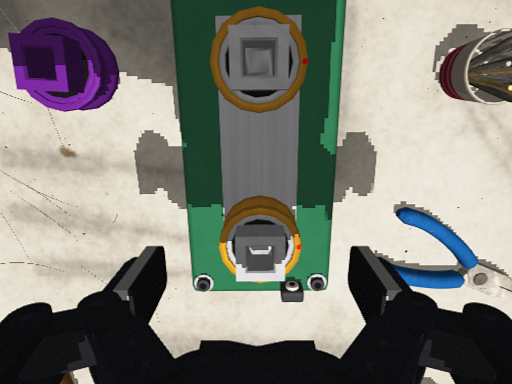

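```bash
cat > t.py <<'E'
from h import *
T=[];E=[];F=[]
for i in range(4):
    f=viewer.grab_frame("wrist"); o=env.observe(); T.append(o['torque'][2]);E.append(o['effort'][5]);F.append(o['contact_force'])
print(o['time_s'],'tz',np.round(T,3),'e6',np.round(E,3),'F',np.mean(F,0).round(2),'w',o['width'],'p',o['ee_pos'].round(4),'yaw',np.degrees(np.arctan2(o['eef_rot'][1,0],o['eef_rot'][0,0])).round(2),'j6',o['joint_positions'][5].round(3))
import sys
if len(sys.argv)>1: cv2.imwrite(sys.argv[1],f["color"])
E
python3 t.py
python3 -m jog '[{"turn":[0,0,0],"travel":[0,0,0],"hand":0.2},{"turn":[0,0,0],"travel":[0,0,0],"hand":-0.1},{"turn":[0,0,0],"travel":[0,0,0],"hand":-0.3},{"turn":[0,0,0],"travel":[0,0,0],"hand":-0.3}]' 20; python3 t.py pics/w3.png
```

```text
3.7 tz [ 0.032 -0.025  0.037  0.009] e6 [0.006 0.005 0.004 0.003] F [-0.08  0.19  0.49] w 0.0856022790870537 p [ 0.559  -0.0253  0.0189] yaw 88.73 j6 1.548
time_s: 4.2
ee_pos: [0.5581, -0.0252, 0.0179]
eef_rot: [[0.022, 1.0, -0.0], [1.0, -0.022, 0.0], [0.0, -0.0, -1.0]]
contact_force: [-1.2, -0.3, 0.4]
width: 0.0299
4.4 tz [ 0.04  -0.049  0.029  0.02 ] e6 [0. 0. 0. 0.] F [ 0.   -0.02 -0.25] w 0.029713533401962006 p [ 0.558  -0.0253  0.0179] yaw 88.75 j6 1.547
```

View pics/w3.png

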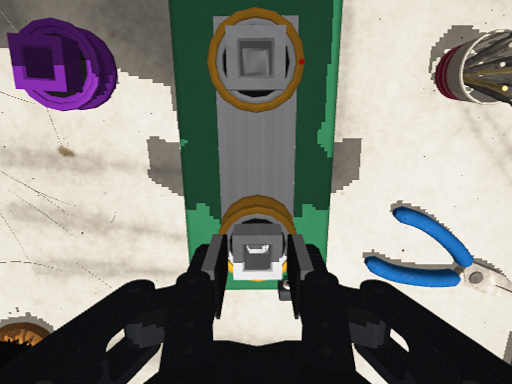

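```bash
python3 - <<'E'
from h import *
f=viewer.grab_frame("wrist");o=env.observe();p=o['ee_pos'];W=cloud(f)
for z in (0,.01,.019,.03,.04): print(z,proj(f,p+[0,0,z]), proj(f,p+[.015,0,z]))
for v in range(225,330,8): print(v,[W[v,u].round(3).tolist() for u in (200,215,300,312)])
E
```

```text
0 [256.52004521 226.93501486] [281.61521556 226.42003445]
0.01 [256.50777147 233.85019266] [282.96936915 233.31054232]
0.019 [256.49552403 240.75055396] [284.32068924 240.18663216]
0.03 [256.47872657 250.21444552] [286.17414411 249.61779675]
0.04 [256.46137037 259.99314592] [288.08938678 259.36336385]
225 [[0.523, -0.026, 0.012], [0.532, -0.027, 0.01], [0.585, -0.027, 0.012], [0.592, -0.027, 0.013]]
233 [[0.523, -0.031, 0.012], [0.532, -0.031, 0.012], [0.585, -0.033, 0.011], [0.593, -0.033, 0.011]]
241 [[0.522, -0.036, 0.012], [0.539, -0.014, 0.06], [0.578, -0.014, 0.061], [0.593, -0.038, 0.011]]
249 [[0.532, -0.018, 0.06], [0.54, -0.014, 0.068], [0.577, -0.015, 0.068], [0.584, -0.019, 0.06]]
257 [[0.533, -0.018, 0.067], [0.541, -0.014, 0.076], [0.576, -0.015, 0.075], [0.583, -0.019, 0.067]]
265 [[0.535, -0.018, 0.074], [0.542, -0.014, 0.081], [nan, nan, nan], [0.581, -0.019, 0.074]]
273 [[0.538, -0.013, 0.089], [0.542, -0.016, 0.084], [0.575, -0.017, 0.084], [0.579, -0.014, 0.09]]
281 [[0.538, -0.014, 0.093], [0.542, -0.019, 0.085], [0.575, -0.018, 0.087], [0.578, -0.014, 0.094]]
289 [[0.539, -0.013, 0.098], [0.542, -0.023, 0.085], [0.575, -0.022, 0.087], [0.577, -0.014, 0.1]]
297 [[0.54, -0.012, 0.104], [0.542, -0.026, 0.085], [0.575, -0.025, 0.087], [0.576, -0.014, 0.104]]
305 [[0.542, -0.008, 0.114], [0.542, -0.03, 0.085], [0.575, -0.028, 0.089], [0.574, -0.008, 0.115]]
313 [[0.543, -0.008, 0.118], [0.541, -0.034, 0.085], [0.574, -0.03, 0.09], [0.574, -0.009, 0.118]]
321 [[0.543, -0.009, 0.12], [0.526, -0.106, -0.0], [0.588, -0.107, 0.0], [0.573, -0.009, 0.121]]
329 [[0.544, -0.007, 0.125], [0.525, -0.113, -0.001], [0.588, -0.115, -0.001], [0.573, -0.009, 0.124]]
```

```bash
python3 -m jog '[{"turn":[0,0,0],"travel":[0,0,0],"hand":0.4},{"turn":[0,0,0],"travel":[0,0,0],"hand":0.4},{"turn":[0,0,0],"travel":[0,0,0],"hand":0.4}]' 20; python3 t.py pics/w4.png
python3 - <<'E'
from h import *
f=viewer.grab_frame("wrist");W=cloud(f);print(f["R"].T@-f["t"])
m=(W[...,2]>.045)&(W[...,2]<.075); m[:215]=0
vv,uu=np.nonzero(m)
w=W[m]; 
for lo in np.arange(.03,.08,.004):
    k=(W[...,2]>lo)&(W[...,2]<lo+.004); k[:200]=0; v,u=np.nonzero(k)
    L=u<235; R=u>280
    print(round(lo,3),L.sum(),R.sum(),W[k][L][:,:2].mean(0).round(3),W[k][R][:,:2].mean(0).round(3))
E
```

```text
time_s: 4.82
ee_pos: [0.5581, -0.0253, 0.0179]
eef_rot: [[0.022, 1.0, 0.0], [1.0, -0.022, -0.0], [-0.0, 0.0, -1.0]]
contact_force: [-0.8, -0.1, 0.6]
width: 0.06
5.025 tz [-0.045 -0.     0.017  0.006] e6 [ 0. -0. -0.  0.] F [ 0.03  0.46 -0.14] w 0.05975646488159726 p [ 0.5581 -0.0253  0.0179] yaw 88.75 j6 1.547
[0.55980959 0.04750371 0.18989559]
0.03 0 0 [nan nan] [nan nan]
0.034 7 3 [ 0.544 -0.019] [ 0.574 -0.017]
0.038 704 679 [ 0.542 -0.024] [ 0.575 -0.025]
0.042 12 7 [ 0.545 -0.017] [ 0.575 -0.02 ]
0.046 8 0 [ 0.547 -0.014] [nan nan]
0.05 100 54 [ 0.542 -0.023] [ 0.58  -0.024]
0.054 156 113 [ 0.534 -0.023] [ 0.587 -0.023]
0.058 154 161 [ 0.525 -0.02 ] [ 0.591 -0.022]
0.062 197 184 [ 0.525 -0.02 ] [ 0.592 -0.021]
0.066 207 224 [ 0.525 -0.019] [ 0.591 -0.021]
0.07 225 208 [ 0.525 -0.019] [ 0.592 -0.021]
0.074 249 257 [ 0.525 -0.02 ] [ 0.592 -0.021]
0.078 268 265 [ 0.525 -0.019] [ 0.592 -0.021]<stdin>:9: RuntimeWarning: Mean of empty slice.
  ret = um.true_divide(
```

View pics/w4.png

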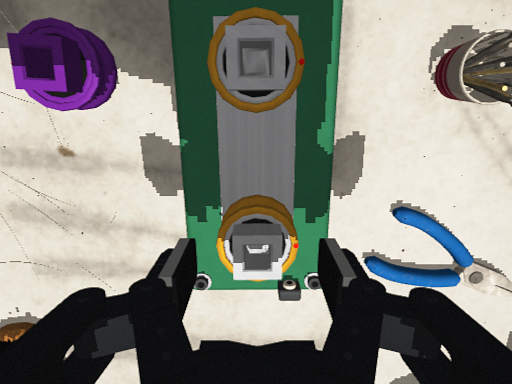

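```bash
python3 -m jog '[{"turn":[0,0,0],"travel":[0,0,5],"hand":0.4},{"turn":[0,0,0],"travel":[0,0,5],"hand":0.4},{"turn":[0,0,0],"travel":[0,0,0],"hand":0.4}]' 20
python3 t.py pics/w5.png
```

```text
time_s: 5.45
ee_pos: [0.5573, -0.0253, 0.0071]
eef_rot: [[0.022, 1.0, -0.002], [1.0, -0.022, 0.0], [0.0, -0.002, -1.0]]
contact_force: [-0.7, -0.0, 0.8]
width: 0.06
5.65 tz [ 0.027  0.018 -0.022 -0.036] e6 [-0. -0.  0. -0.] F [0.11 0.09 0.09] w 0.059787361333978 p [ 0.5582 -0.0253  0.008 ] yaw 88.75 j6 1.547
```

View pics/w5.png

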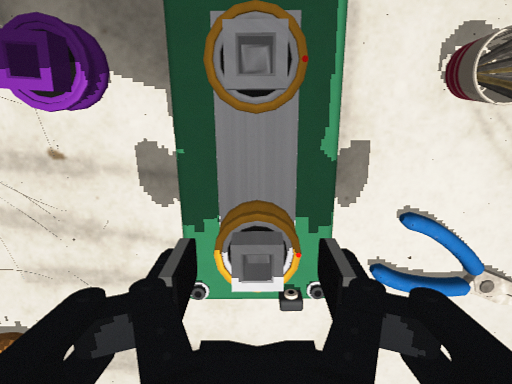

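```bash
python3 -m jog '[{"turn":[0,0,0],"travel":[0,0,5],"hand":0.4},{"turn":[0,0,0],"travel":[0,0,5],"hand":0.4},{"turn":[0,0,0],"travel":[0,0,0],"hand":0.4}]' 20
python3 -m jog '[{"turn":[0,0,0],"travel":[0,0,4],"hand":0.4},{"turn":[0,0,0],"travel":[0,0,0],"hand":0.4}]' 20
python3 t.py pics/w6.png
python3 - <<'E'
from h import *
f=viewer.grab_frame("wrist");W=cloud(f)
for lo in np.arange(.016,.06,.004):
    k=(W[...,2]>lo)&(W[...,2]<lo+.004); k[:200]=0; v,u=np.nonzero(k)
    L=u<200; R=u>315
    print(round(lo,3),L.sum(),R.sum(),v[L].min() if L.any() else 0)
E
```

```text
time_s: 6.02
ee_pos: [0.5574, -0.0253, -0.0027]
eef_rot: [[0.022, 1.0, -0.001], [1.0, -0.022, 0.0], [-0.0, -0.001, -1.0]]
contact_force: [-1.2, 0.3, -0.5]
width: 0.0594
time_s: 6.28
ee_pos: [0.5578, -0.0253, -0.0064]
eef_rot: [[0.022, 1.0, -0.001], [1.0, -0.022, 0.0], [0.0, -0.001, -1.0]]
contact_force: [0.6, 0.3, -0.1]
width: 0.0598
6.475 tz [-0.049  0.073  0.019  0.009] e6 [-0.  0. -0.  0.] F [ 0.42  0.18 -0.21] w 0.059940880765953594 p [ 0.5582 -0.0253 -0.006 ] yaw 88.75 j6 1.547
0.016 81 87 302
0.02 0 0 0
0.024 2 1 243
0.028 59 56 238
0.032 140 135 238
0.036 173 180 240
0.04 206 202 245
0.044 218 214 248
0.048 235 230 252
0.052 249 265 257
0.056 297 276 263
```

View pics/w6.png

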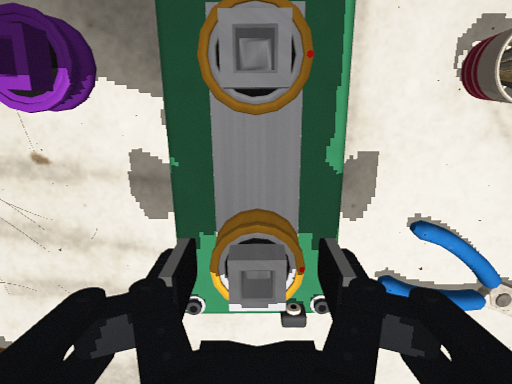

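```bash
python3 -m jog '[{"turn":[0,0,0],"travel":[0,0,2],"hand":0.15},{"turn":[0,0,0],"travel":[0,0,0],"hand":0},{"turn":[0,0,0],"travel":[0,0,0],"hand":-0.1},{"turn":[0,0,0],"travel":[0,0,0],"hand":-0.1}]' 20
python3 t.py pics/w7.png
```

```text
time_s: 7.02
ee_pos: [0.5581, -0.0253, -0.0081]
eef_rot: [[0.022, 1.0, 0.0], [1.0, -0.022, 0.0], [0.0, 0.0, -1.0]]
contact_force: [-0.4, 0.0, 0.0]
width: 0.0437
7.225 tz [-0.005  0.01  -0.036 -0.048] e6 [0. 0. 0. 0.] F [-0.03  0.14 -0.44] w 0.043737550104118034 p [ 0.5581 -0.0253 -0.0081] yaw 88.75 j6 1.547
```

View pics/w7.png

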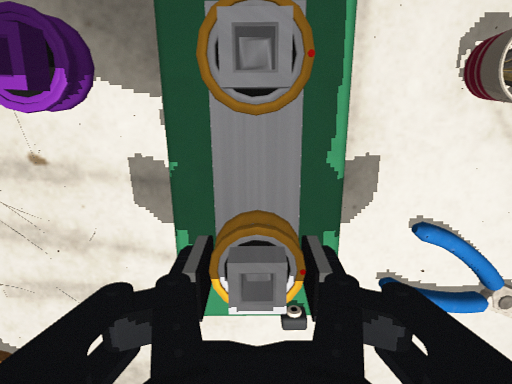

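```bash
python3 -m jog '[{"turn":[0,0,-2],"travel":[0,0,0],"hand":-0.1},{"turn":[0,0,-2],"travel":[0,0,0],"hand":-0.1}]'; python3 t.py;python3 -m jog '[{"turn":[0,0,-2],"travel":[0,0,0],"hand":-0.1}]'; python3 t.py; python3 -m jog '[{"turn":[0,0,-1],"travel":[0,0,0],"hand":-0.1}]'; python3 t.py
```

```text
time_s: 7.48
ee_pos: [0.558, -0.0253, -0.0081]
eef_rot: [[-0.05, 0.999, -0.0], [0.999, 0.05, -0.0], [-0.0, -0.0, -1.0]]
contact_force: [0.8, 0.1, 0.4]
width: 0.044
7.675 tz [-0.012  0.024  0.012  0.016] e6 [-0.063 -0.124 -0.038 -0.008] F [ 0.1   0.32 -0.33] w 0.043840143460204255 p [ 0.558  -0.0253 -0.0081] yaw 92.75 j6 1.478
time_s: 7.8
ee_pos: [0.558, -0.0253, -0.0081]
eef_rot: [[-0.085, 0.996, -0.0], [0.996, 0.085, 0.0], [0.0, -0.0, -1.0]]
contact_force: [0.6, -0.5, -0.9]
width: 0.0435
8.0 tz [-0.019  0.033 -0.021  0.026] e6 [-0.041 -0.117 -0.036 -0.007] F [-0.09  0.28  0.04] w 0.04342183447107027 p [ 0.558  -0.0252 -0.0081] yaw 94.75 j6 1.443
time_s: 8.12
ee_pos: [0.558, -0.0253, -0.0081]
eef_rot: [[-0.101, 0.995, -0.0], [0.995, 0.101, -0.0], [-0.0, -0.0, -1.0]]
contact_force: [0.3, -0.0, 0.1]
width: 0.0438
8.325 tz [ 0.015 -0.044  0.034  0.005] e6 [-0.021 -0.057 -0.017 -0.002] F [-0.4  -0.32 -0.88] w 0.04373657885866645 p [ 0.558  -0.0253 -0.0081] yaw 95.75 j6 1.425
```

```bash
python3 -m jog '[{"turn":[0,0,-2],"travel":[0,0,0],"hand":-0.1}]'; python3 t.py;python3 -m jog '[{"turn":[0,0,-2],"travel":[0,0,0],"hand":-0.1}]'; python3 t.py; python3 -m jog '[{"turn":[0,0,-2],"travel":[0,0,0],"hand":-0.1}]'; python3 t.py pics/w8.png
```

```text
time_s: 8.45
ee_pos: [0.5581, -0.0253, -0.0081]
eef_rot: [[-0.137, 0.991, -0.0], [0.991, 0.137, -0.0], [-0.0, -0.0, -1.0]]
contact_force: [-0.1, -1.0, -0.6]
width: 0.0436
8.65 tz [ 0.032 -0.014  0.015 -0.   ] e6 [-0.042 -0.12  -0.038 -0.009] F [-0.02  0.05 -0.23] w 0.04342865526789103 p [ 0.5581 -0.0252 -0.0081] yaw 97.75 j6 1.39
time_s: 8.78
ee_pos: [0.5581, -0.0253, -0.0081]
eef_rot: [[-0.171, 0.985, -0.0], [0.985, 0.171, -0.0], [-0.0, -0.0, -1.0]]
contact_force: [-0.7, 0.2, -0.6]
width: 0.0438
8.975 tz [-0.007  0.065 -0.051  0.02 ] e6 [-0.043 -0.119 -0.038 -0.009] F [-0.21  0.16 -1.04] w 0.04363856838483605 p [ 0.5581 -0.0253 -0.0081] yaw 99.75 j6 1.355
time_s: 9.1
ee_pos: [0.558, -0.0252, -0.0081]
eef_rot: [[-0.205, 0.979, -0.0], [0.979, 0.205, 0.0], [0.0, -0.0, -1.0]]
contact_force: [-0.3, -0.3, -0.6]
width: 0.0437
9.3 tz [ 0.045 -0.049  0.052  0.032] e6 [-0.043 -0.118 -0.037 -0.008] F [ 0.39  0.13 -0.76] w 0.04401386078837073 p [ 0.558  -0.0252 -0.0081] yaw 101.75 j6 1.32
```

View pics/w8.png

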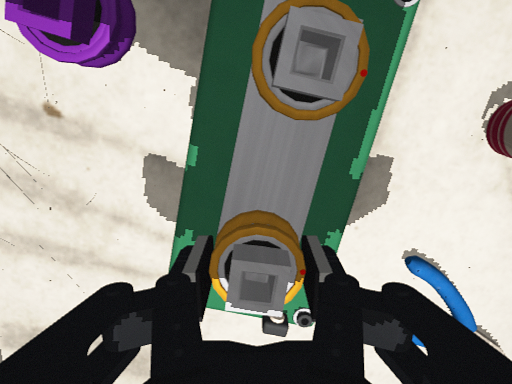

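```bash
python3 -m jog '[{"turn":[0,0,-4],"travel":[0,0,0],"hand":-0.1},{"turn":[0,0,-4],"travel":[0,0,0],"hand":-0.1}]'; python3 t.py
```

```text
time_s: 9.55
ee_pos: [0.5579, -0.0253, -0.0081]
eef_rot: [[-0.34, 0.94, -0.0], [0.94, 0.34, 0.0], [0.0, -0.0, -1.0]]
contact_force: [-0.3, 0.2, 0.2]
width: 0.0435
9.75 tz [ 0.032 -0.025 -0.024 -0.028] e6 [-0.14  -0.245 -0.068 -0.009] F [-0.31 -0.17 -0.62] w 0.043547765415365425 p [ 0.558  -0.0253 -0.0081] yaw 109.68 j6 1.182
```

```bash
python3 -m jog '[{"turn":[0,0,-6],"travel":[0,0,0],"hand":-0.1},{"turn":[0,0,-6],"travel":[0,0,0],"hand":-0.1},{"turn":[0,0,-6],"travel":[0,0,0],"hand":-0.1},{"turn":[0,0,-6],"travel":[0,0,0],"hand":-0.1},{"turn":[0,0,-6],"travel":[0,0,0],"hand":-0.1},{"turn":[0,0,-6],"travel":[0,0,0],"hand":-0.1}]';python3 -m jog '[{"turn":[0,0,-6],"travel":[0,0,0],"hand":-0.1},{"turn":[0,0,-6],"travel":[0,0,0],"hand":-0.1},{"turn":[0,0,-6],"travel":[0,0,0],"hand":-0.1},{"turn":[0,0,-6],"travel":[0,0,0],"hand":-0.1},{"turn":[0,0,-6],"travel":[0,0,0],"hand":-0.1},{"turn":[0,0,-6],"travel":[0,0,0],"hand":-0.1}]'; python3 t.py pics/w9.png
```

```text
time_s: 10.5
ee_pos: [0.5576, -0.0255, -0.0081]
eef_rot: [[-0.828, 0.561, -0.001], [0.561, 0.828, -0.0], [0.0, -0.001, -1.0]]
contact_force: [0.2, -0.8, -0.1]
width: 0.0438
time_s: 11.25
ee_pos: [0.5575, -0.0259, -0.0081]
eef_rot: [[-0.999, -0.033, -0.001], [-0.033, 0.999, -0.001], [0.001, -0.001, -1.0]]
contact_force: [-1.5, -1.0, 0.4]
width: 0.0434
11.45 tz [ 0.024  0.007 -0.009 -0.003] e6 [-0.218 -0.37  -0.103 -0.017] F [-1.32 -1.77  0.63] w 0.04345996540918991 p [ 0.5576 -0.0258 -0.0081] yaw -178.39 j6 -0.074
```

View pics/w9.png

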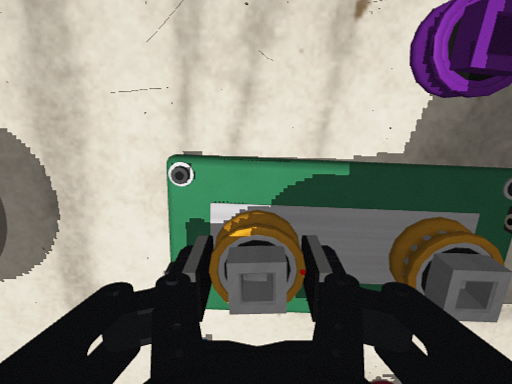

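```bash
python3 -m jog '[{"turn":[0,0,-5],"travel":[0,0,0],"hand":-0.1},{"turn":[0,0,0],"travel":[0,0,0],"hand":-0.1},{"turn":[0,0,0],"travel":[0,0,0],"hand":0.4},{"turn":[0,0,0],"travel":[0,0,0],"hand":0.4},{"turn":[0,0,5],"travel":[0,0,0],"hand":0.4},{"turn":[0,0,0],"travel":[0,0,-50],"hand":0.4},{"turn":[0,0,0],"travel":[0,0,0],"hand":0.4}]'; python3 t.py pics/w10.png
python3 - <<'E'
from m import *
f=viewer.grab_frame("wrist");o=env.observe();R=o['eef_rot'];p=o['ee_pos'];print(o['width'],p)
print("tool delta to left mm",R.T@(np.array([.5593,.0641,0])-p)*1000)
f=viewer.grab_frame("top");crop(f,205,165,305,225,8,"pics/top2.png")
E
```

```text
time_s: 12.32
ee_pos: [0.5621, -0.0251, 0.0455]
eef_rot: [[-1.0, -0.03, 0.008], [-0.03, 1.0, 0.0], [-0.008, -0.0, -1.0]]
contact_force: [0.7, -0.3, -0.5]
width: 0.06
12.525 tz [ 0.012 -0.032  0.013  0.02 ] e6 [0.002 0.003 0.003 0.002] F [-0.65  0.11 -0.1 ] w 0.05998796415405819 p [ 0.5573 -0.0251  0.0411] yaw -178.26 j6 -0.075
0.05973726530891727 [ 0.55698935 -0.02509733  0.04078752]
tool delta to left mm [-5.11257258 89.07185829 40.80673594]
```

View pics/w10.png

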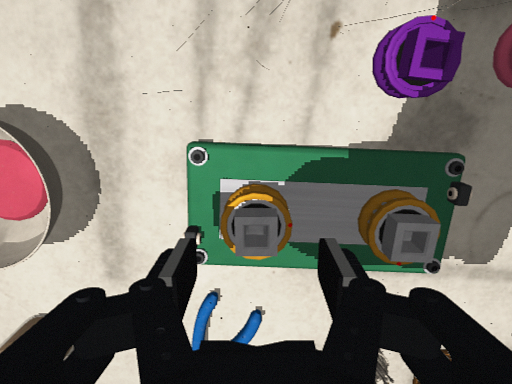

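```bash
python3 -m jog '[{"turn":[0,0,0],"travel":[-2,44.5,0],"hand":0.4},{"turn":[0,0,0],"travel":[-2,44.5,0],"hand":0.4},{"turn":[0,0,0],"travel":[0,0,0],"hand":0.4},{"turn":[0,0,0],"travel":[0,0,0],"hand":0.4}]'; python3 t.py pics/w11.png
```

```text
time_s: 13.12
ee_pos: [0.5587, 0.0635, 0.0412]
eef_rot: [[-1.0, -0.031, -0.001], [-0.031, 1.0, -0.001], [0.002, -0.001, -1.0]]
contact_force: [-1.0, -0.4, 0.2]
width: 0.0603
13.325 tz [-0.005 -0.005 -0.061  0.052] e6 [-0.002 -0.002 -0.002 -0.001] F [-0.01  0.2   0.43] w 0.059902195112715544 p [0.5592 0.0628 0.0417] yaw -178.34 j6 0.083
```

View pics/w11.png

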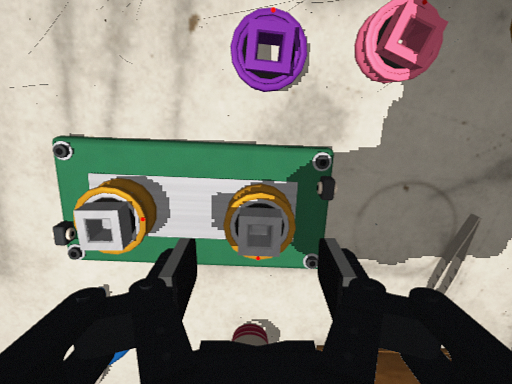

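```bash
python3 -m jog '[{"turn":[0,0,0],"travel":[0,1.2,25],"hand":0.4},{"turn":[0,0,0],"travel":[0,0,25],"hand":0.4},{"turn":[0,0,0],"travel":[0,0,0],"hand":0.2},{"turn":[0,0,0],"travel":[0,0,0],"hand":0},{"turn":[0,0,0],"travel":[0,0,0],"hand":-0.1},{"turn":[0,0,0],"travel":[0,0,0],"hand":-0.1}]' 20; python3 t.py; python3 -m jog '[{"turn":[0,0,1.5],"travel":[0,0,0],"hand":-0.1}]'; python3 t.py;  python3 -m jog '[{"turn":[0,0,1.5],"travel":[0,0,0],"hand":-0.1}]'; python3 t.py
```

```text
time_s: 14.08
ee_pos: [0.5592, 0.0645, -0.0076]
eef_rot: [[-1.0, -0.03, 0.0], [-0.03, 1.0, -0.001], [0.0, -0.001, -1.0]]
contact_force: [-1.6, -2.0, -0.8]
width: 0.0434
14.275 tz [-0.03  -0.026 -0.072 -0.038] e6 [-0.016 -0.018 -0.02  -0.023] F [-2.82 -2.34  1.23] w 0.04378395276783549 p [ 0.5592  0.0645 -0.0076] yaw -178.26 j6 0.085
time_s: 14.4
ee_pos: [0.5591, 0.0645, -0.0078]
eef_rot: [[-1.0, -0.003, -0.0], [-0.003, 1.0, -0.001], [0.0, -0.001, -1.0]]
contact_force: [-2.5, -3.9, 2.4]
width: 0.0438
14.6 tz [0.087 0.046 0.048 0.017] e6 [0.075 0.124 0.061 0.037] F [-3.05 -4.1   3.35] w 0.043675555498863955 p [ 0.5591  0.0645 -0.0079] yaw -179.76 j6 0.111
time_s: 14.72
ee_pos: [0.5591, 0.0645, -0.008]
eef_rot: [[-1.0, 0.023, -0.0], [0.023, 1.0, -0.001], [0.0, -0.001, -1.0]]
contact_force: [-2.9, -5.6, 3.1]
width: 0.0435
14.925 tz [0.029 0.082 0.066 0.074] e6 [0.109 0.122 0.062 0.048] F [-2.88 -4.44  3.1 ] w 0.04344775890278005 p [ 0.5591  0.0645 -0.008 ] yaw 178.74 j6 0.137
```

```bash
python3 -m jog '[{"turn":[0,0,1.5],"travel":[0,0,0],"hand":-0.1}]'; python3 t.py;  python3 -m jog '[{"turn":[0,0,1.5],"travel":[0,0,0],"hand":-0.1}]'; python3 t.py
```

```text
time_s: 15.05
ee_pos: [0.559, 0.0644, -0.008]
eef_rot: [[-0.999, 0.049, -0.0], [0.049, 0.999, -0.001], [0.0, -0.001, -1.0]]
contact_force: [-2.6, -4.8, 3.0]
width: 0.0433
15.25 tz [0.083 0.068 0.079 0.022] e6 [0.112 0.127 0.067 0.053] F [-3.15 -4.41  3.02] w 0.0437497166191316 p [ 0.559   0.0644 -0.008 ] yaw 177.23 j6 0.164
time_s: 15.38
ee_pos: [0.5589, 0.0643, -0.0081]
eef_rot: [[-0.997, 0.075, -0.001], [0.075, 0.997, -0.001], [0.001, -0.001, -1.0]]
contact_force: [-3.4, -4.3, 2.7]
width: 0.0437
15.575 tz [ 0.066  0.032  0.043 -0.006] e6 [0.115 0.13  0.071 0.057] F [-2.74 -4.3   2.79] w 0.043585517450512694 p [ 0.5589  0.0643 -0.0081] yaw 175.73 j6 0.19
```

```bash
python3 -m jog '[{"turn":[0,0,1.5],"travel":[0,0,0],"hand":-0.1}]'; python3 t.py;  python3 -m jog '[{"turn":[0,0,1.5],"travel":[0,0,0],"hand":-0.1}]'; python3 t.py pics/w12.png
```

```text
time_s: 15.7
ee_pos: [0.5588, 0.0642, -0.0081]
eef_rot: [[-0.995, 0.101, -0.001], [0.101, 0.995, -0.002], [0.001, -0.002, -1.0]]
contact_force: [-2.7, -4.2, 2.4]
width: 0.0437
15.9 tz [0.034 0.03  0.054 0.128] e6 [0.119 0.132 0.073 0.059] F [-3.46 -4.93  2.06] w 0.04384105839391875 p [ 0.5588  0.0642 -0.0082] yaw 174.23 j6 0.216
time_s: 16.02
ee_pos: [0.5587, 0.0642, -0.0082]
eef_rot: [[-0.992, 0.127, -0.001], [0.127, 0.992, -0.002], [0.001, -0.002, -1.0]]
contact_force: [-3.6, -4.6, 3.0]
width: 0.0436
16.225 tz [0.139 0.133 0.078 0.067] e6 [0.137 0.145 0.084 0.071] F [-3.23 -5.07  2.42] w 0.04371624757285356 p [ 0.5587  0.0643 -0.0082] yaw 172.74 j6 0.242
```

View pics/w12.png

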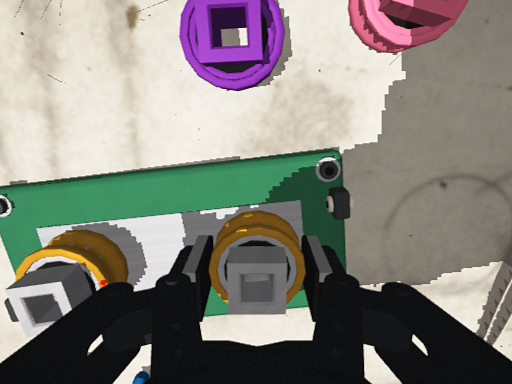

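```bash
python3 -m jog '[{"turn":[0,0,0],"travel":[0,0,0],"hand":0.2},{"turn":[0,0,0],"travel":[0,0,0],"hand":0.4},{"turn":[0,0,-6],"travel":[0,0,-8],"hand":0.4},{"turn":[0,0,0],"travel":[0,0,-10],"hand":0.3},{"turn":[0,0,0],"travel":[0,0,0],"hand":0},{"turn":[0,0,0],"travel":[0,0,0],"hand":-0.2}]' 20; python3 t.py pics/w13.png
```

```text
time_s: 16.98
ee_pos: [0.5603, 0.065, 0.0108]
eef_rot: [[-1.0, 0.023, 0.002], [0.023, 1.0, -0.0], [-0.002, 0.0, -1.0]]
contact_force: [-0.3, -0.3, 5.6]
width: 0.0344
17.175 tz [ 0.019  0.02  -0.006  0.002] e6 [0.009 0.007 0.007 0.007] F [-0.14 -0.03  5.8 ] w 0.03420834399928417 p [0.5603 0.065  0.0108] yaw 178.7 j6 0.138
```

View pics/w13.png

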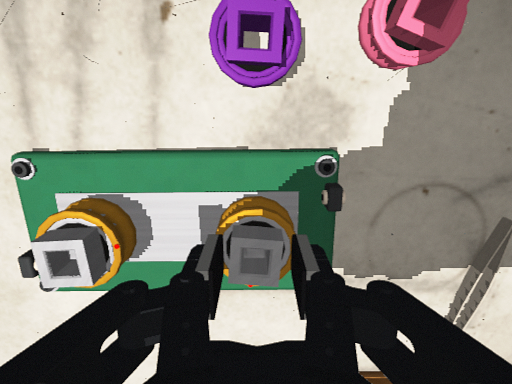

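```bash
python3 -m jog '[{"turn":[0,0,0],"travel":[0,0,-4],"hand":-0.2},{"turn":[0,0,0],"travel":[0,0,0],"hand":-0.35},{"turn":[0,0,0],"travel":[0,0,0],"hand":-0.5},{"turn":[0,0,0],"travel":[0,0,0],"hand":-0.6},{"turn":[0,0,0],"travel":[0,0,0],"hand":-0.6}]' 30; python3 t.py pics/w14.png
```

```text
time_s: 17.8
ee_pos: [0.5596, 0.0645, 0.0141]
eef_rot: [[-1.0, 0.022, 0.0], [0.022, 1.0, -0.001], [-0.0, -0.001, -1.0]]
contact_force: [-1.0, -3.6, 3.2]
width: 0.0232
18.0 tz [ 0.082 -0.02  -0.01  -0.023] e6 [0.012 0.012 0.012 0.012] F [ 0.09 -3.46  4.67] w 0.023217568595886327 p [0.5595 0.0645 0.0141] yaw 178.73 j6 0.138
```

View pics/w14.png

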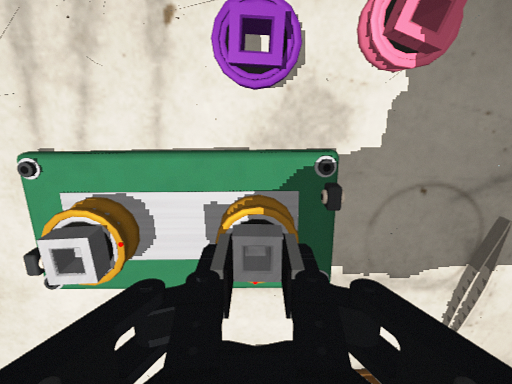

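```bash
python3 -m jog '[{"turn":[0,0,0],"travel":[0,0,-5],"hand":-0.6},{"turn":[0,0,0],"travel":[0,0,-10],"hand":-0.6},{"turn":[0,0,0],"travel":[0,0,-15],"hand":-0.6},{"turn":[0,0,0],"travel":[0,0,-30],"hand":-0.6},{"turn":[0,0,0],"travel":[0,0,-30],"hand":-0.6}]'; python3 t.py pics/w15.png
python3 - <<'E'
from h import *
f=viewer.grab_frame("top"); crop(f,200,150,372,240,4.6,"pics/t15.png")
hsv=cv2.cvtColor(f["color"],cv2.COLOR_BGR2HSV);W=cloud(f)
pk=cv2.inRange(hsv,(165,90,60),(180,255,255));pk[:, :315]=0;pk[:170]=0;pk[240:]=0;pk[:,365:]=0
v,u=np.nonzero(pk);print("pink n",len(u),u.mean(),v.mean(),"z med",np.nanmedian(W[pk>0][:,2]),ray(f,u.mean(),v.mean(),.006))
d=W[170:240,308:368]; m=(d[...,2]>.004)&(d[...,2]<.05)
p=d[m]; print(len(p),cv2.minEnclosingCircle((p[:,:2]*1000).astype(np.float32)),np.percentile(p[:,2],[5,50,95,99]))
q=p[p[:,2]>.028];print(len(q),cv2.minEnclosingCircle((q[:,:2]*1000).astype(np.float32)))
E
```

```text
time_s: 18.62
ee_pos: [0.5579, 0.0662, 0.1046]
eef_rot: [[-1.0, 0.021, -0.003], [0.021, 1.0, 0.002], [0.003, 0.002, -1.0]]
contact_force: [0.3, 0.7, -0.9]
width: 0.0229
18.825 tz [ 0.031 -0.001 -0.044  0.039] e6 [-0.  0.  0.  0.] F [ 0.28  0.27 -0.4 ] w 0.022985398585887513 p [0.5591 0.0658 0.1042] yaw 178.78 j6 0.138
pink n 363 337.90633608815426 202.9917355371901 z med 0.009457843611886332 [ 0.5443317  -0.19803326  0.006     ]
1253 ((540.1201171875, -173.43710327148438), 98.09434509277344) [0.00567716 0.0121537  0.03856917 0.04133858]
213 ((545.0443115234375, -198.3263397216797), 50.699424743652344)
```

View pics/w15.png

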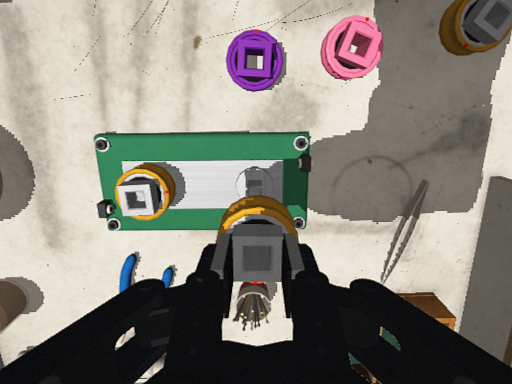

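View pics/t15.png

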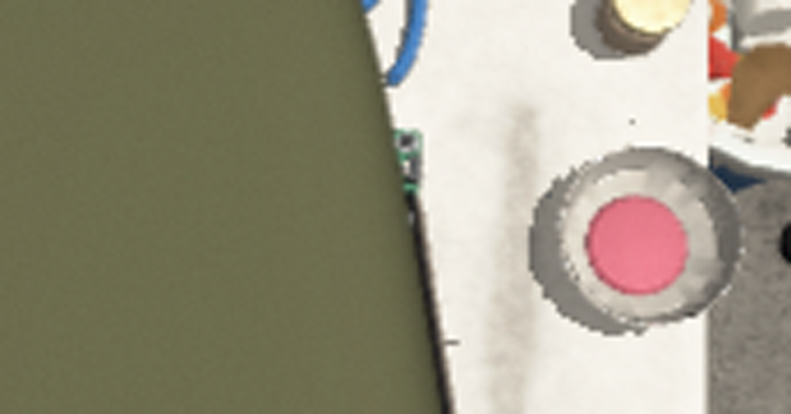

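```bash
python3 -m jog '[{"turn":[0,0,0],"travel":[1.8,-52.9,0],"hand":-0.6},{"turn":[0,0,0],"travel":[1.8,-52.9,0],"hand":-0.6},{"turn":[0,0,0],"travel":[1.8,-52.9,0],"hand":-0.6},{"turn":[0,0,0],"travel":[1.8,-52.9,0],"hand":-0.6},{"turn":[0,0,0],"travel":[1.8,-52.9,0],"hand":-0.6},{"turn":[0,0,0],"travel":[0,0,20],"hand":-0.6},{"turn":[0,0,0],"travel":[0,0,20],"hand":-0.6},{"turn":[0,0,0],"travel":[0,0,0],"hand":-0.6}]'; python3 t.py pics/w16.png
```

```text
time_s: 19.88
ee_pos: [0.5414, -0.1981, 0.0608]
eef_rot: [[-1.0, 0.022, -0.007], [0.022, 1.0, 0.003], [0.007, 0.003, -1.0]]
contact_force: [-0.6, 0.1, -1.3]
width: 0.0233
20.075 tz [-0.002 -0.014  0.021  0.025] e6 [0. 0. 0. 0.] F [-0.19 -0.09 -1.3 ] w 0.02302183760874691 p [ 0.545  -0.199   0.0644] yaw 178.78 j6 -0.329
```

View pics/w16.png

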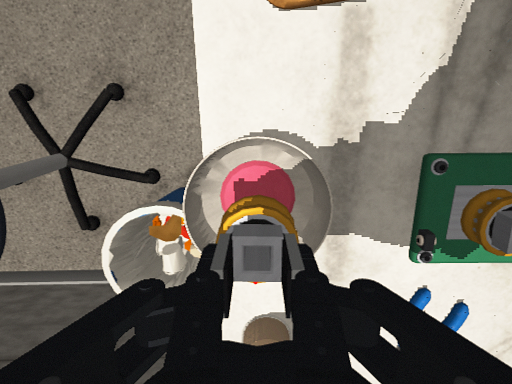

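```bash
python3 -m jog '[{"turn":[0,0,0],"travel":[0,1,25],"hand":-0.6},{"turn":[0,0,0],"travel":[0,0,20],"hand":-0.6},{"turn":[0,0,0],"travel":[0,0,5],"hand":-0.6},{"turn":[0,0,0],"travel":[0,0,0],"hand":-0.6}]'; python3 -m jog '[{"turn":[0,0,0],"travel":[0,0,4],"hand":-0.6},{"turn":[0,0,0],"travel":[0,0,0],"hand":-0.6}]';python3 t.py pics/w17.png
```

```text
time_s: 20.58
ee_pos: [0.545, -0.1982, 0.0144]
eef_rot: [[-1.0, 0.021, 0.001], [0.021, 1.0, -0.0], [-0.001, -0.0, -1.0]]
contact_force: [-0.4, 0.0, -1.4]
width: 0.0232
time_s: 20.82
ee_pos: [0.5449, -0.1983, 0.0103]
eef_rot: [[-1.0, 0.022, 0.001], [0.022, 1.0, -0.0], [-0.001, -0.0, -1.0]]
contact_force: [-0.1, 0.6, -1.6]
width: 0.023
21.025 tz [-0.013  0.039 -0.058 -0.022] e6 [-0. -0. -0.  0.] F [ 0.01 -0.06 -1.08] w 0.023133022673477437 p [ 0.5448 -0.1983  0.0102] yaw 178.75 j6 -0.327
```

View pics/w17.png

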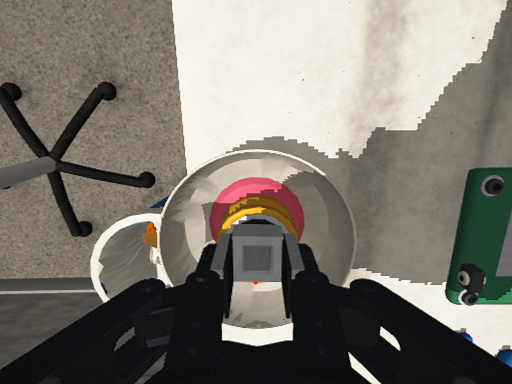

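Not touching yet; a little lower, until it lands.

```bash
python3 -m jog '[{"turn":[0,0,0],"travel":[0,0,3],"hand":-0.6},{"turn":[0,0,0],"travel":[0,0,0],"hand":-0.6}]'; python3 -m jog '[{"turn":[0,0,0],"travel":[0,0,3],"hand":-0.6},{"turn":[0,0,0],"travel":[0,0,0],"hand":-0.6}]';python3 t.py
```

```text
time_s: 21.28
ee_pos: [0.5443, -0.1981, 0.0066]
eef_rot: [[-1.0, 0.022, -0.001], [0.022, 1.0, 0.0], [0.001, 0.0, -1.0]]
contact_force: [-0.8, 0.4, -1.4]
width: 0.0235
time_s: 21.52
ee_pos: [0.5443, -0.1981, 0.0036]
eef_rot: [[-1.0, 0.022, -0.001], [0.022, 1.0, 0.0], [0.001, 0.0, -1.0]]
contact_force: [-0.5, 0.1, -0.8]
width: 0.0237
21.725 tz [-0.017  0.043  0.009  0.029] e6 [-0.  0. -0.  0.] F [ 0.01  0.1  -1.33] w 0.023149811320374473 p [ 0.5446 -0.1983  0.0039] yaw 178.75 j6 -0.327
```

```bash
python3 -m jog '[{"turn":[0,0,0],"travel":[0,0,2.5],"hand":-0.6},{"turn":[0,0,0],"travel":[0,0,0],"hand":-0.6}]'; python3 -m jog '[{"turn":[0,0,0],"travel":[0,0,2],"hand":-0.6},{"turn":[0,0,0],"travel":[0,0,0],"hand":-0.6}]';python3 t.py
```

```text
time_s: 21.98
ee_pos: [0.5444, -0.1982, 0.0012]
eef_rot: [[-1.0, 0.022, -0.0], [0.022, 1.0, 0.0], [0.0, 0.0, -1.0]]
contact_force: [-0.2, -0.4, -1.5]
width: 0.0232
time_s: 22.22
ee_pos: [0.5444, -0.1982, -0.0008]
eef_rot: [[-1.0, 0.022, -0.0], [0.022, 1.0, 0.0], [0.0, 0.0, -1.0]]
contact_force: [-0.4, 0.7, -1.4]
width: 0.023
22.425 tz [-0.014 -0.02   0.004 -0.021] e6 [ 0. -0. -0.  0.] F [ 0.1   0.39 -1.15] w 0.02318306292201518 p [ 0.5446 -0.1982 -0.0006] yaw 178.75 j6 -0.327
```

```bash
python3 -m jog '[{"turn":[0,0,0],"travel":[0,0,0],"hand":-0.4},{"turn":[0,0,0],"travel":[0,0,0],"hand":-0.25},{"turn":[0,0,0],"travel":[0,0,-10],"hand":-0.25},{"turn":[0,0,0],"travel":[0,0,-25],"hand":-0.25},{"turn":[0,0,0],"travel":[0,0,-60],"hand":0.2},{"turn":[0,0,0],"travel":[0,0,0],"hand":0.4}]'; python3 t.py pics/w18.png
python3 - <<'E'
from m import *
f=viewer.grab_frame("top");crop(f,140,130,370,280,3.4,"pics/t18.png")
print(hubrim(f,167,235,.036,r=14))
o=env.observe();print(o['ee_pos'],o['eef_rot'].round(3).tolist())
E
```

```text
time_s: 23.18
ee_pos: [0.549, -0.1998, 0.1004]
eef_rot: [[-1.0, 0.022, 0.011], [0.022, 1.0, -0.004], [-0.011, -0.004, -1.0]]
contact_force: [0.1, -0.8, 0.2]
width: 0.0597
23.375 tz [-0.041 -0.013  0.009 -0.028] e6 [ 0. -0.  0.  0.] F [ 0.26 -0.1  -0.51] w 0.05966983417420348 p [ 0.5437 -0.1979  0.0938] yaw 178.75 j6 -0.327
{'rim': ((435.6681823730469, 236.14508056640625), (39.65483856201172, 39.950477600097656), 44.412498474121094), 'hub': ((436.24609375, 236.26751708984375), (25.10300636291504, 23.96674346923828), 49.92686080932617), 'n': (69, 77)}
[ 0.54344059 -0.19783522  0.09331227] [[-1.0, 0.022, -0.002], [0.022, 1.0, 0.001], [0.002, 0.001, -1.0]]
```

View pics/w18.png

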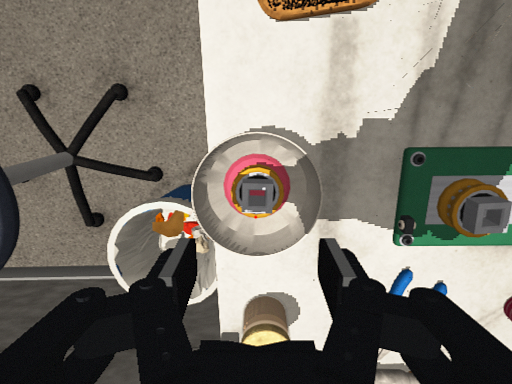

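View pics/t18.png

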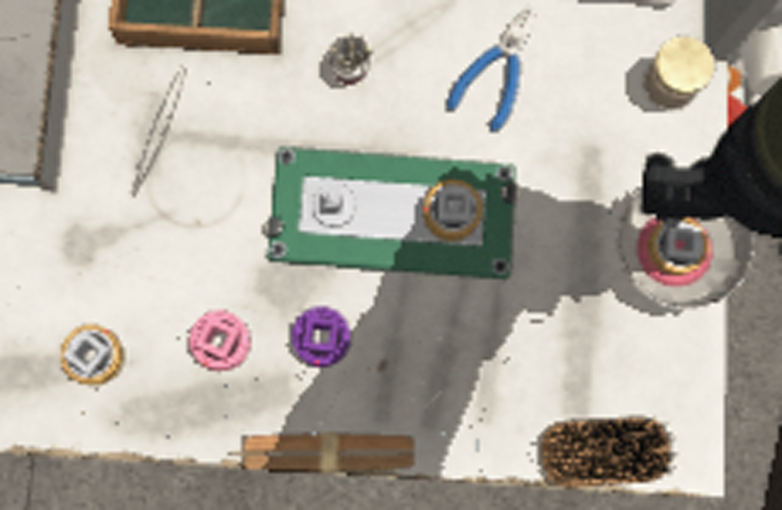

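```bash
python3 -m jog '[{"turn":[0,0,0],"travel":[14.7,54,-5],"hand":0.4},{"turn":[0,0,0],"travel":[14.7,54,-5],"hand":0.4},{"turn":[0,0,0],"travel":[14.7,54,-5],"hand":0.4},{"turn":[0,0,0],"travel":[14.7,54,0],"hand":0.4},{"turn":[0,0,0],"travel":[14.7,54,0],"hand":0.4},{"turn":[0,0,0],"travel":[14.7,54,0],"hand":0.4},{"turn":[0,0,0],"travel":[14.7,54,0],"hand":0.4},{"turn":[0,0,0],"travel":[14.7,54,0],"hand":0.4}]' 20;python3 -m jog '[{"turn":[0,0,10],"travel":[0,0,0],"hand":0.4},{"turn":[0,0,10],"travel":[0,0,0],"hand":0.4},{"turn":[0,0,10],"travel":[0,0,0],"hand":0.4},{"turn":[0,0,0],"travel":[0,0,0],"hand":0.4},{"turn":[0,0,0],"travel":[0,0,0],"hand":0.4}]'; python3 t.py pics/w19.png; python3 - <<'E'
from h import *
o=env.observe();print(o['ee_pos'],o['eef_rot'].round(3).tolist()); f=viewer.grab_frame("wrist"); print(proj(f,[.4355,.236,.036]))
E
```

```text
time_s: 24.42
ee_pos: [0.4349, 0.2375, 0.1083]
eef_rot: [[-1.0, 0.022, -0.002], [0.022, 1.0, -0.001], [0.002, -0.001, -1.0]]
contact_force: [0.3, 0.7, 0.4]
width: 0.0598
time_s: 25.05
ee_pos: [0.4359, 0.2359, 0.1087]
eef_rot: [[-0.856, 0.517, -0.001], [0.517, 0.856, -0.001], [0.001, -0.001, -1.0]]
contact_force: [-0.4, -0.1, 0.3]
width: 0.0598
25.25 tz [ 0.009 -0.004  0.007  0.006] e6 [-0.013 -0.012 -0.01  -0.008] F [ 0.08 -0.1  -0.18] w 0.059668003082690935 p [0.4364 0.2361 0.1093] yaw 148.79 j6 1.041
[0.43636377 0.23607709 0.10929509] [[-0.855, 0.518, -0.0], [0.518, 0.855, -0.0], [0.0, -0.0, -1.0]]
[256.24113162 191.0084745 ]
```

View pics/w19.png

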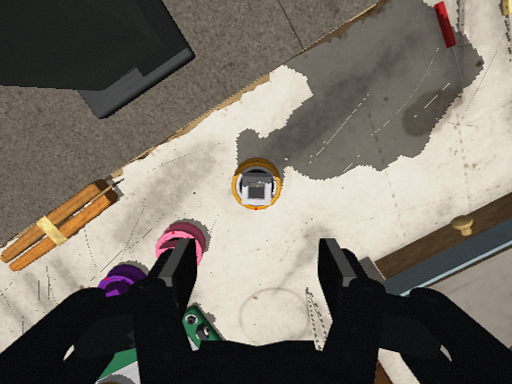

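```bash
python3 - <<'E'
from m import *
f=viewer.grab_frame("wrist"); print(hubrim(f,257,187,.036,r=32)); crop(f,216,146,298,228,7,"pics/n19.png")
E
```

```text
{'rim': ((434.5221862792969, 236.21571350097656), (39.9203987121582, 40.776153564453125), 57.80727005004883), 'hub': ((433.9792175292969, 236.30796813964844), (23.883686065673828, 25.637195587158203), 57.93126678466797), 'n': (260, 656)}
```

View pics/n19.png

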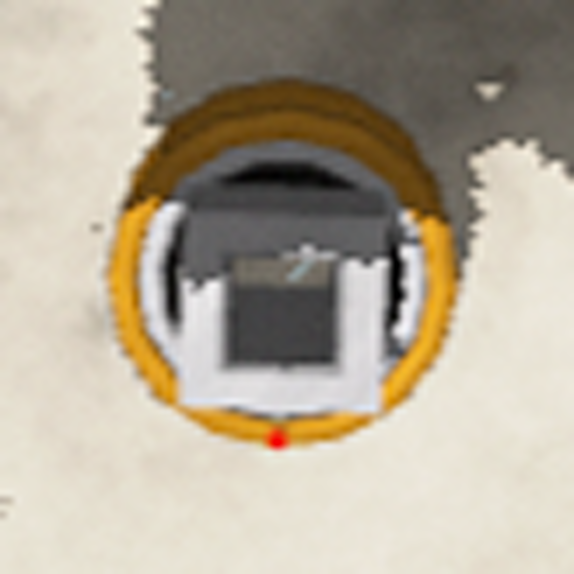

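```bash
python3 -m jog '[{"turn":[0,0,0.8],"travel":[1.6,-1,50],"hand":0.4},{"turn":[0,0,0],"travel":[0,0,40],"hand":0.2},{"turn":[0,0,0],"travel":[0,0,22],"hand":0},{"turn":[0,0,0],"travel":[0,0,0],"hand":-0.2},{"turn":[0,0,0],"travel":[0,0,0],"hand":-0.3}]' 30; python3 t.py; python3 -m jog '[{"turn":[0,0,0],"travel":[0,0,0],"hand":-0.5},{"turn":[0,0,0],"travel":[0,0,0],"hand":-0.6},{"turn":[0,0,0],"travel":[0,0,0],"hand":-0.6}]' 30; python3 t.py pics/w20.png
```

```text
time_s: 25.98
ee_pos: [0.4353, 0.2366, -0.0018]
eef_rot: [[-0.848, 0.531, 0.001], [0.531, 0.848, 0.001], [-0.001, 0.001, -1.0]]
contact_force: [0.2, 0.3, 0.7]
width: 0.0297
26.175 tz [ 0.042 -0.026  0.026  0.025] e6 [-0.001 -0.001 -0.001 -0.001] F [-0.21  0.28 -0.1 ] w 0.0301154292765815 p [ 0.4356  0.2368 -0.0014] yaw 147.95 j6 1.057
time_s: 26.55
ee_pos: [0.4354, 0.2366, -0.0015]
eef_rot: [[-0.848, 0.531, 0.002], [0.531, 0.848, 0.001], [-0.001, 0.002, -1.0]]
contact_force: [-1.0, -0.8, 6.0]
width: 0.0231
26.75 tz [ 0.061  0.058 -0.02   0.001] e6 [0.007 0.007 0.007 0.007] F [-0.31 -0.16  5.98] w 0.02304978099212993 p [ 0.4354  0.2366 -0.0015] yaw 147.95 j6 1.057
```

View pics/w20.png

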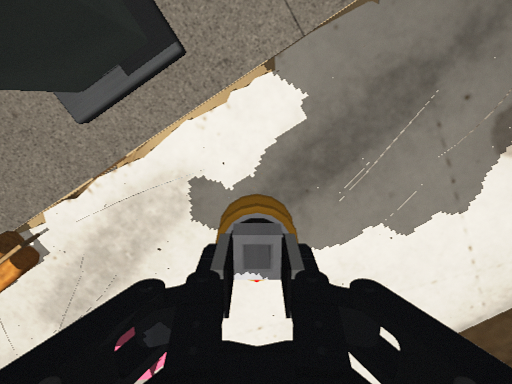

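```bash
python3 -m jog '[{"turn":[0,0,0],"travel":[0,0,-10],"hand":-0.6},{"turn":[0,0,0],"travel":[0,0,-40],"hand":-0.6},{"turn":[0,0,0],"travel":[0,0,-45],"hand":-0.6},{"turn":[0,0,-10.4],"travel":[0,0,0],"hand":-0.6},{"turn":[0,0,-10.4],"travel":[0,0,0],"hand":-0.6},{"turn":[0,0,-10.2],"travel":[0,0,0],"hand":-0.6},{"turn":[0,0,0],"travel":[0,0,0],"hand":-0.6}]'; python3 t.py pics/w21.png; python3 - <<'E'
from h import *
o=env.observe();p=o['ee_pos'];R=o['eef_rot'];print(p,R.round(3).tolist());print("delta tool",R.T@(np.array([.5594,.0643,p[2]])-p)*1000)
a=cv2.imread("pics/w15.png");b=cv2.imread("pics/w21.png")
cv2.imwrite("pics/cmp.png",cv2.resize(np.hstack([a[180:300,200:320],b[180:300,200:320]]),None,fx=3.3,fy=3.3))
E
```

```text
time_s: 27.62
ee_pos: [0.4343, 0.2361, 0.0927]
eef_rot: [[-1.0, 0.02, -0.0], [0.02, 1.0, -0.0], [0.0, -0.0, -1.0]]
contact_force: [0.5, -0.8, -1.7]
width: 0.0234
27.825 tz [-0.044 -0.003 -0.001  0.006] e6 [-0.085 -0.007  0.011  0.013] F [-0.21 -0.07 -1.32] w 0.022876409403476867 p [0.4344 0.2361 0.0924] yaw 178.85 j6 0.518
[0.43443385 0.23613465 0.09243295] [[-1.0, 0.02, -0.0], [0.02, 1.0, -0.0], [0.0, -0.0, -1.0]]
delta tool [-1.28386040e+02 -1.69294744e+02 -6.46255458e-04]
```

View pics/cmp.png

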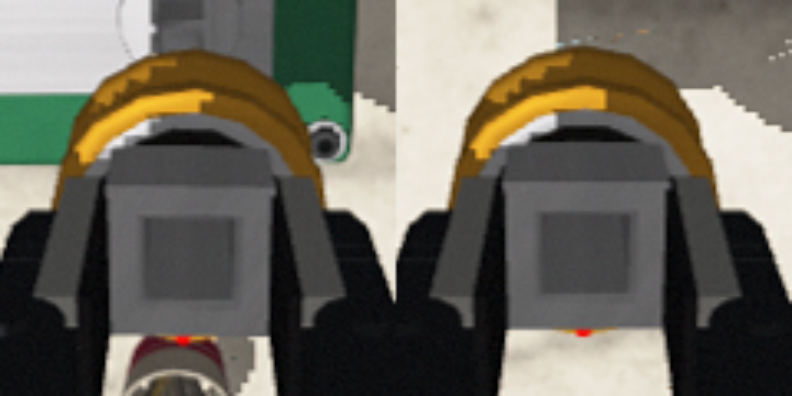

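```bash
python3 -m jog '[{"turn":[0,0,0],"travel":[-32.1,-42.3,0],"hand":-0.6},{"turn":[0,0,0],"travel":[-32.1,-42.3,0],"hand":-0.6},{"turn":[0,0,0],"travel":[-32.1,-42.3,0],"hand":-0.6},{"turn":[0,0,0],"travel":[-32.1,-42.3,0],"hand":-0.6},{"turn":[0,0,0],"travel":[0,0,0],"hand":-0.6},{"turn":[0,0,0],"travel":[0,0,20],"hand":-0.6},{"turn":[0,0,0],"travel":[0,0,15],"hand":-0.6},{"turn":[0,0,0],"travel":[0,0,0],"hand":-0.6}]'; python3 t.py pics/w22.png
```

```text
time_s: 28.82
ee_pos: [0.5577, 0.0651, 0.0559]
eef_rot: [[-1.0, 0.018, -0.004], [0.018, 1.0, -0.0], [0.004, -0.0, -1.0]]
contact_force: [-0.0, 0.2, -0.9]
width: 0.0227
29.025 tz [-0.035 -0.025 -0.007 -0.016] e6 [0.004 0.003 0.002 0.002] F [-0.   -0.32 -1.19] w 0.023026915405925497 p [0.5603 0.0651 0.0581] yaw 178.98 j6 0.134
```

View pics/w22.png

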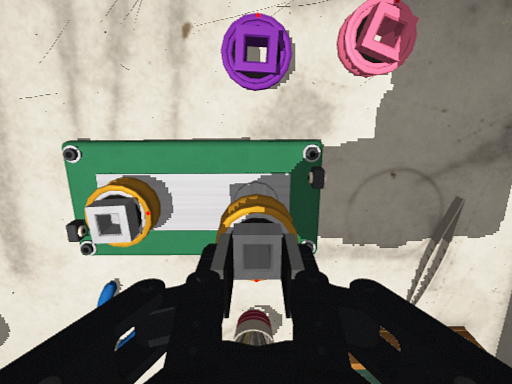

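```bash
python3 -m jog '[{"turn":[0,0,0],"travel":[0.7,-0.6,7],"hand":-0.6},{"turn":[0,0,0],"travel":[0,0,7],"hand":-0.6},{"turn":[0,0,0],"travel":[0,0,0],"hand":-0.6},{"turn":[0,0,0],"travel":[0,0,0],"hand":-0.6}]'; python3 t.py;python3 -m jog '[{"turn":[0,0,0],"travel":[0,0,3],"hand":-0.6},{"turn":[0,0,0],"travel":[0,0,0],"hand":-0.6}]';python3 -m jog '[{"turn":[0,0,0],"travel":[0,0,2],"hand":-0.6},{"turn":[0,0,0],"travel":[0,0,0],"hand":-0.6}]'; python3 t.py
```

```text
time_s: 29.52
ee_pos: [0.5591, 0.0641, 0.0433]
eef_rot: [[-1.0, 0.018, -0.0], [0.018, 1.0, -0.0], [0.0, -0.0, -1.0]]
contact_force: [-0.2, 1.0, -1.3]
width: 0.0227
29.725 tz [-0.037 -0.016 -0.072  0.018] e6 [0. 0. 0. 0.] F [ 0.07 -0.09 -1.45] w 0.02296201988795397 p [0.5593 0.0641 0.0436] yaw 178.94 j6 0.132
time_s: 29.98
ee_pos: [0.5588, 0.064, 0.0401]
eef_rot: [[-1.0, 0.018, -0.001], [0.018, 1.0, -0.0], [0.001, -0.0, -1.0]]
contact_force: [0.3, -0.3, -1.1]
width: 0.0228
time_s: 30.22
ee_pos: [0.5589, 0.064, 0.0382]
eef_rot: [[-1.0, 0.018, -0.0], [0.018, 1.0, -0.0], [0.0, -0.0, -1.0]]
contact_force: [-0.4, 0.1, -0.8]
width: 0.0225
30.425 tz [-0.013 -0.008  0.009 -0.028] e6 [ 0. -0. -0.  0.] F [ 0.13  0.25 -0.92] w 0.02295629204821161 p [0.5592 0.0641 0.0385] yaw 178.95 j6 0.132
```

```bash
python3 -m jog '[{"turn":[0,0,0],"travel":[0,0,1.5],"hand":-0.6},{"turn":[0,0,0],"travel":[0,0,0],"hand":-0.6}]';python3 -m jog '[{"turn":[0,0,0],"travel":[0,0,1.5],"hand":-0.6},{"turn":[0,0,0],"travel":[0,0,0],"hand":-0.6}]'; python3 t.py
```

```text
time_s: 30.68
ee_pos: [0.559, 0.0641, 0.0368]
eef_rot: [[-1.0, 0.018, -0.0], [0.018, 1.0, 0.0], [0.0, 0.0, -1.0]]
contact_force: [0.9, -0.1, -0.5]
width: 0.0233
time_s: 30.92
ee_pos: [0.5592, 0.0642, 0.0353]
eef_rot: [[-1.0, 0.018, 0.0], [0.018, 1.0, 0.0], [-0.0, 0.0, -1.0]]
contact_force: [0.2, 0.4, -1.0]
width: 0.0229
31.125 tz [-0.041 -0.033  0.001 -0.028] e6 [0.003 0.003 0.003 0.003] F [-0.2   0.02 -1.65] w 0.02294105626865591 p [0.5592 0.0642 0.0354] yaw 178.95 j6 0.132
```

```bash
python3 -m jog '[{"turn":[0,0,0],"travel":[0,0,1.5],"hand":-0.6},{"turn":[0,0,0],"travel":[0,0,1.5],"hand":-0.6},{"turn":[0,0,0],"travel":[0,0,0],"hand":-0.6}]'; python3 t.py;python3 -m jog '[{"turn":[0,0,0],"travel":[0,0,2],"hand":-0.6},{"turn":[0,0,0],"travel":[0,0,2],"hand":-0.6},{"turn":[0,0,0],"travel":[0,0,0],"hand":-0.6}]'; python3 t.py pics/w23.png
```

```text
time_s: 31.5
ee_pos: [0.5592, 0.0642, 0.0323]
eef_rot: [[-1.0, 0.018, 0.0], [0.018, 1.0, 0.0], [-0.0, 0.0, -1.0]]
contact_force: [0.5, -0.0, -3.1]
width: 0.0229
31.7 tz [-0.015  0.013 -0.057  0.038] e6 [0.006 0.006 0.006 0.007] F [ 0.92  0.96 -2.38] w 0.023089512827200672 p [0.5592 0.0642 0.0323] yaw 178.95 j6 0.132
time_s: 32.08
ee_pos: [0.5592, 0.0641, 0.0282]
eef_rot: [[-1.0, 0.018, 0.0], [0.018, 1.0, 0.0], [-0.0, 0.0, -1.0]]
contact_force: [0.7, 0.5, -2.5]
width: 0.0231
32.275 tz [ 0.012  0.006  0.028 -0.027] e6 [0.009 0.009 0.009 0.009] F [ 1.37  0.73 -2.72] w 0.02280852698310972 p [0.5592 0.0641 0.0283] yaw 178.95 j6 0.132
```

View pics/w23.png

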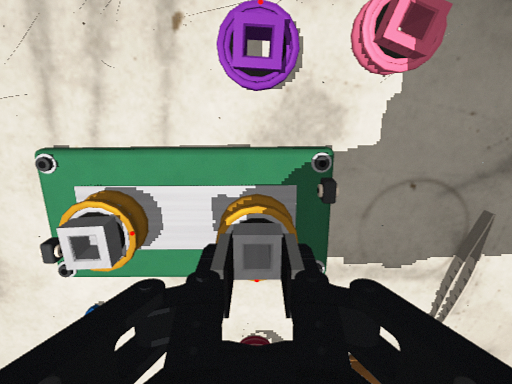

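```bash
python3 -m jog '[{"turn":[0,0,0],"travel":[0,0,2],"hand":-0.6},{"turn":[0,0,0],"travel":[0,0,2],"hand":-0.6},{"turn":[0,0,0],"travel":[0,0,2],"hand":-0.6},{"turn":[0,0,0],"travel":[0,0,2],"hand":-0.6},{"turn":[0,0,0],"travel":[0,0,2],"hand":-0.6},{"turn":[0,0,0],"travel":[0,0,0],"hand":-0.6}]'; python3 t.py;python3 -m jog '[{"turn":[0,0,0],"travel":[0,0,1],"hand":-0.6},{"turn":[0,0,0],"travel":[0,0,0],"hand":-0.6}]'; python3 -m jog '[{"turn":[0,0,0],"travel":[0,0,1],"hand":-0.6},{"turn":[0,0,0],"travel":[0,0,0],"hand":-0.6}]';python3 t.py
```

```text
time_s: 33.02
ee_pos: [0.5591, 0.0641, 0.0181]
eef_rot: [[-1.0, 0.018, -0.0], [0.018, 1.0, 0.0], [0.0, 0.0, -1.0]]
contact_force: [1.3, 1.5, -2.8]
width: 0.0232
33.225 tz [-0.     0.066  0.014 -0.019] e6 [0.011 0.012 0.012 0.013] F [ 1.67  1.36 -3.71] w 0.02276350769549512 p [0.5592 0.0641 0.0182] yaw 178.95 j6 0.132
time_s: 33.48
ee_pos: [0.5592, 0.0641, 0.0175]
eef_rot: [[-1.0, 0.018, 0.0], [0.018, 1.0, 0.0], [-0.0, 0.0, -1.0]]
contact_force: [2.0, 2.1, -1.4]
width: 0.0231
time_s: 33.72
ee_pos: [0.5592, 0.0641, 0.0166]
eef_rot: [[-1.0, 0.018, 0.0], [0.018, 1.0, 0.0], [-0.0, 0.0, -1.0]]
contact_force: [0.3, 0.8, -0.5]
width: 0.0231
33.925 tz [-0.019  0.041  0.028  0.015] e6 [0.008 0.008 0.008 0.008] F [0.74 1.35 0.92] w 0.023112246528976355 p [0.5592 0.0641 0.0166] yaw 178.95 j6 0.132
```

```bash
python3 -m jog '[{"turn":[0,0,0],"travel":[0,0,0.6],"hand":-0.6},{"turn":[0,0,0],"travel":[0,0,0],"hand":-0.6}]';python3 t.py
```

```text
time_s: 34.17
ee_pos: [0.5593, 0.0641, 0.0165]
eef_rot: [[-1.0, 0.018, 0.001], [0.018, 1.0, 0.0], [-0.001, 0.0, -1.0]]
contact_force: [-0.4, 1.8, 4.9]
width: 0.0226
34.375 tz [ 0.007  0.059  0.054 -0.067] e6 [0.011 0.011 0.011 0.011] F [-0.54  0.95  5.22] w 0.023143423627530784 p [0.5593 0.0641 0.0165] yaw 178.95 j6 0.132
```

Stopped on the shoulder at 5 N. Release, rise straight and look.

```bash
python3 -m jog '[{"turn":[0,0,0],"travel":[0,0,-0.8],"hand":-0.5},{"turn":[0,0,0],"travel":[0,0,0],"hand":-0.3},{"turn":[0,0,0],"travel":[0,0,0],"hand":-0.1},{"turn":[0,0,0],"travel":[0,0,-15],"hand":0},{"turn":[0,0,0],"travel":[0,0,-30],"hand":0.2},{"turn":[0,0,0],"travel":[0,0,-60],"hand":0.4},{"turn":[0,0,0],"travel":[0,0,-50],"hand":0.4},{"turn":[0,0,0],"travel":[0,0,0],"hand":0.4}]'; python3 t.py pics/w24.png; python3 -m jog '[{"turn":[0,0,0],"travel":[50,-30,-30],"hand":0.4},{"turn":[0,0,0],"travel":[60,0,-30],"hand":0.4},{"turn":[0,0,0],"travel":[60,0,-30],"hand":0.4},{"turn":[0,0,0],"travel":[0,0,0],"hand":0.4}]'; python3 - <<'E'
from m import *
f=viewer.grab_frame("top");crop(f,140,130,370,280,3.4,"pics/t24.png")
g=viewer.grab_frame("scene");crop(g,170,120,370,300,4,"pics/s24.png")
w=cv2.imread("pics/w24.png")
W=cloud(f)
for n,(x,y) in dict(l=(.5593,.0643),r=(.5579,-.0254)).items():
    z=W[...,2];m=(np.hypot(W[...,0]-x,W[...,1]-y)<.016)&(z>.03); print(n,m.sum(),np.percentile(z[m],[50,80,90,97]).round(4))
E
```

```text
time_s: 35.38
ee_pos: [0.5628, 0.0644, 0.1776]
eef_rot: [[-1.0, 0.018, 0.011], [0.018, 1.0, 0.001], [-0.011, 0.001, -1.0]]
contact_force: [0.4, 1.1, 0.1]
width: 0.0597
35.575 tz [ 0.012  0.04  -0.04   0.009] e6 [0. 0. 0. 0.] F [-0.03  0.24 -0.34] w 0.05962758774352933 p [0.558  0.0639 0.1707] yaw 178.95 j6 0.132
time_s: 36.08
ee_pos: [0.3959, 0.0382, 0.2571]
eef_rot: [[-1.0, 0.018, -0.0], [0.018, 1.0, -0.0], [0.0, -0.0, -1.0]]
contact_force: [0.8, 0.2, -0.9]
width: 0.0597Traceback (most recent call last):
  File "<stdin>", line 7, in <module>
    return _quantile_unchecked(
        a, q, axis, out, overwrite_input, method, keepdims, weights)
    return _ureduce(a,
                    func=_quantile_ureduce_func,
    ...<5 lines>...
                    overwrite_input=overwrite_input,
                    method=method)
    r = func(a, **kwargs)
    result = _quantile(arr,
                       quantiles=q,
    ...<2 lines>...
                       out=out,
                       weights=wgt)
    slices_having_nans = np.isnan(arr[-1, ...])
                                  ~~~^^^^^^^^^
IndexError: index -1 is out of bounds for axis 0 with size 0
```

View pics/w24.png

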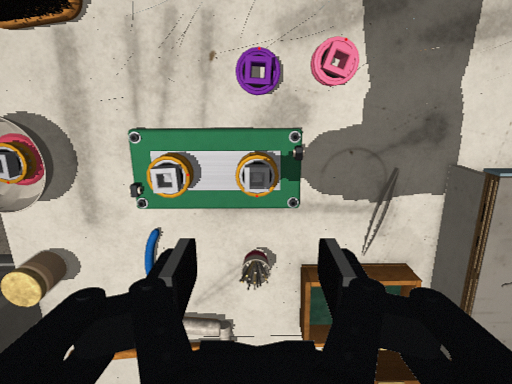

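View pics/t24.png

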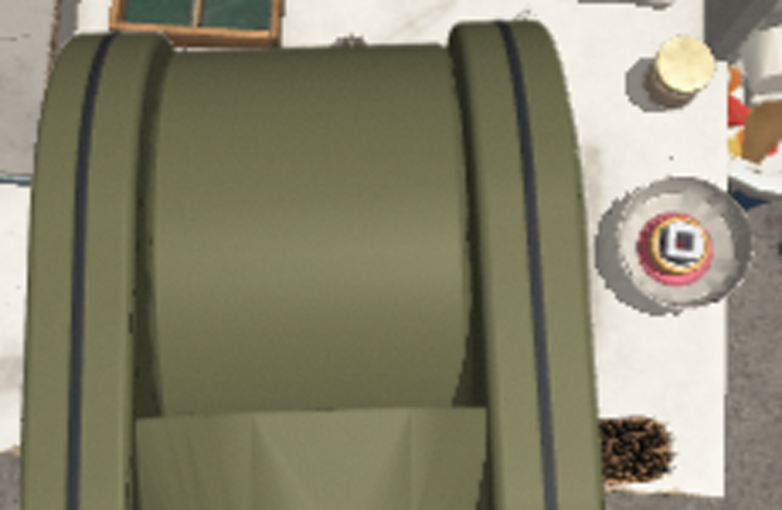

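View pics/s24.png

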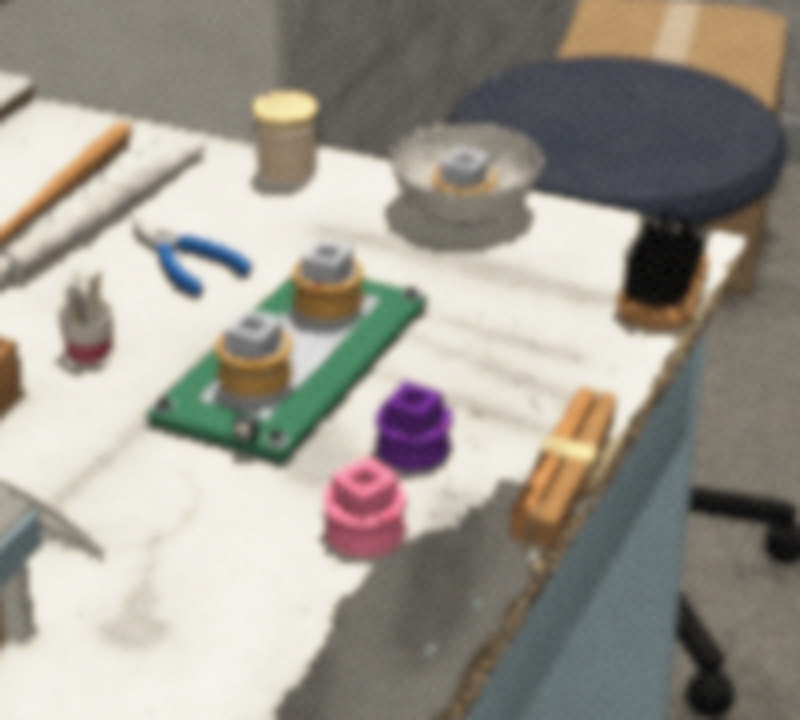

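```bash
python3 - <<'E'
from m import *
f=viewer.grab_frame("scene");W=cloud(f);z=W[...,2]
for n,(x,y) in dict(l=(.5593,.0643),r=(.5579,-.0254)).items():
    m=(np.hypot(W[...,0]-x,W[...,1]-y)<.02)&(z>.03); print(n,m.sum(),np.percentile(z[m],[50,80,90,97]).round(4))
a=cv2.imread("pics/scc.png").astype(int);b=cv2.imread("pics/s24.png").astype(int)
print(abs(a-b)[230:470,150:430].mean(), abs(a-b)[320:400,210:290].mean(), abs(a-b)[240:320,290:370].mean())
E
```

```text
l 224 [0.0456 0.0542 0.0552 0.056 ]
r 193 [0.0471 0.0542 0.0553 0.0565]
3.4784771825396827 5.1766145833333335 4.309322916666667
```

Both hub tops sit at 54 mm and bystanders are unmoved; handing in.

```bash
python3 -c "
from plant import workorder; print(workorder.job_done())"
```

```text
the job is handed in; nothing more can be done
None
```

The binding roller was the left (+y) one. It is now in the steel bowl, the new roller is on the left stud, and the job is handed in at about 36 s of the 61 s allowed.

- **Finding the binding roller:** The right roller's rim turned about 98° by hand with no measurable resistance, and its red mark moved a quarter turn. The left rim resisted: its torque rose to about 0.1 N m over 9° of hand turn, and its hub was dragged along through its play. I stopped there. The left torque was close to the sensor noise, so I called it on three things together: the rise, the dragged hub, and the right roller running free.
- **Replacement:** I lifted the left roller off by its hub and set it upright in the bowl. The new roller slid down the empty stud with forces of about 4 N or less. It stopped on the shoulder at about 5 N.
- **Last checks:** The depth image puts both hub tops at about 54 mm, the fully seated height. The scene picture matches the starting one for both seated rollers, the bystanders and the pink and purple look-alikes look unmoved, and the gripper is clear.
- **Disagreements along the way:**
  - The open fingertips were really 30–37 mm behind the TCP position, so I set grip heights by camera and touch.
  - In doing so the fingertips rested briefly on rollers with about 6 N: once on the old roller's rim, and once while gripping the new one on the bench.
  - The last top view of the tensioner was blocked by the arm, so the final check used the scene camera.

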